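# Rinse the glue brush and lay it up to dry

### The arm

A 6-joint arm with a two-finger parallel gripper is mounted at the origin on the work surface. World frame = base frame: x ahead of the robot, y to its left, z up, the work surface at z = 0. Lengths are in m, angles in degrees, forces in N, time in s.
With the tool pointing down it reaches from about 0.35 to 0.875 m from the base axis. Payload 4.2 kg.
Tool frame: the origin (TCP) lies at the very end of the fingers, on their centre line; the grasp point (between the pads) lies r.pinch_z behind it (r.pinch_z is the distance from the TCP to the grasp point, in m); y points along the fingers, z is the direction in which the jaws open and shut, and the axes are right-handed (so a half turn about y gives the same grasp; the last joint's range is limited). The gripper opens to 87 mm and grips with 3 to 60 N. Pads are 19 mm wide; open, the fingers measure 117 mm over their backs; the gripper's body (75 mm by 190 mm) begins 51 mm behind the grasp point.
Start: joints at [83.514, 22.042, 0.453, 0, -68.411, -14.817], TCP at [0.227, 0.582, 0.186] pointing down, gripper open.
Joint ranges: [-179.83, 179.83], [-69.29, 118.12], [-61.27, 80.66], [-181.25, 117.63], [-171.15, -9.14], [-177.46, 177.46]. Speed limits (degrees/s): [159.86, 159.86, 180, 180, 180, 180].

### API

Orientations are given as a 3x3 rotation matrix whose columns are the frame's x, y, z axes.
In Python, from station import sense, capture, camera_params, r gives the robot as it stands.
- The arm moves only by the tool move_arm, never from a script. Its argument "increments" is text: rows parted by semicolons, each of 7 numbers parted by spaces: the closure, from -1 (fully open) to 1 (shut), so that 0 is half open, then the shift along the tool's x, y, z in m, then the turn, a rotation vector about the tool's x, y, z in rad. In form: hand x y z wx wy wz; .... A call has 1 to 8 rows; each row is the pose to reach, as a shift and turn from the pose commanded when the call began, along the tool's axes at that moment; what a row does not reach only later rows make up. A row lasts 1/10 s, in which the tool goes at most 50 mm and 8.59 degrees, less where a joint would pass 70% of its speed; a pose out of reach is approached as far as the arm can. A call with a gripper value outside its range is refused whole. The fingers move at their own pace and stop on an object; the grip force is fixed at half the most. Time passes only in rows, so rows that repeat a pose let the fingers close. It gives the time, the measured TCP pose, the force and the opening at its end, in the units of the state.
- sense(): the state, without advancing time (a new reading comes with each control period).
- capture(name): name is "scene" or "top" or "wrist"; returns (picture, depth): 384x512x3 uint8, red, green, blue; 384x512 float32, m along the optical axis (not along the pixel's ray), 0 where there is no reading.
- camera_params(name): a dict with "fx", "fy", "cx", "cy" (pixels), "distortion" ([k1, k2, p1, p2, k3] as OpenCV has them; the pictures are not rectified), "xyz" and "orientation" of the camera in the world. Camera axes: x right, y down, z forward; pixel columns grow to the right and rows downward; lengths in m; the calibration is good to about 2 mm. A picture is of the moment at which its call begins: read the wrist's pose just before it. camera_params takes no time and is no camera call; for the wrist camera it gives the pose at the moment of the call.
- r.finish_job(): hands the job in, once; it reports no verdict.
The state is a dict: "time_s": time; "joints": joint angles; "joint_velocities": joint speeds; "effort": joint torques, N m; "tcp_pos": TCP position; "ee_rot": TCP orientation; "wrist_force": force on the tool from outside, world axes, zero at the start; "moment": the same for the moment, N m; "gripper_width": opening from 0.0 (shut) to 1.0 (fully open).
Only numpy, scipy, OpenCV 4.12 (cv2) and the standard library are available. Lean on these libraries where they do the work, as an engineer would, in place of code of your own. Each camera call takes 0.05 s, during which the arm holds its last target.

### The job

Rinse the orange-handled glue brush: take it off the tray and dip its bristles, brush slanting, at least halfway down into the blue rinse pot (not the red coffee mug) without ramming, shoving or tipping the pot. Then lay it gently in the empty groove of the wooden brush rest, flat across both notched cheeks with all of the bristles hanging free past the front end, which faces the robot, like the black brush beside it. Leave everything else on the table where it is.

Things in the scene. Friction and masses are not known exactly. Their poses are not given: they have to be found in the camera images.
- brush: Flat orange-handled glue brush, 210 x 10 mm thick, rigid, 60 g, lying level across the tray's rims. Origin mid-length, mid-thickness; +x to the bristles, z through the thickness. Handle x -105 to 35 mm: 18 mm wide up to x = 0 (grip here), then 24; steel ferrule 35 to 65, 26 wide; bristles 65 to 105, 24 wide, stiff. Balances near x = 10 mm.
- brush_tip (a point): End of the bristles, on the brush's centre line, 105 mm from its origin; axes as the brush.
- tray: Shallow white tray with blue rims, fixed, 180 mm (x) by 120 mm (y), 30 mm high, walls and floor 5 mm; origin under its centre. The brush lies across it along its y, bristles to -y, within 30 mm of the middle; fingers can reach down inside on both sides of the handle.
- rinse_pot: Blue straight-sided open pot with a white rim, loose, 0.4 kg: outside diameter 92 mm, inside 84 mm, height 75 mm, floor 6 mm thick (69 mm deep inside). Origin under its centre, z up. Stands on the 3 mm cutting mat.
- pot_mouth (a point): Centre of the rinse pot's mouth, at rim height (75 mm above the pot's origin), z up.
- rest: Wooden brush rest, fixed, base 130 mm (x) by 190 (y) by 12 high, origin under its centre, front (-x) to the robot. Upright cheeks, 12 mm thick, at x = -55 and 55 mm, each with notches 36 mm wide at y = 45 and -45: floors 45 mm high, teeth to 63. They form two grooves along x; the one at y = 45 is empty. Open space between the cheeks.
- groove (a point): Empty groove: point midway between the cheeks, on the groove's centre line, at the height of the notch floors; axes as the rest, so the bristles must end up towards -x. A brush lying in it has its origin 5 mm above this height.
- black_brush: Same size of brush with a black handle, lying in the other groove with its bristles to the front: leave it.
- red_mug: Red coffee mug, open, 80 mm across, 85 mm high with a handle; origin under its centre. Not for rinsing. It, the rinse pot and the glue jar stand on the mat in any order.
- glue_jar: Closed white glue jar with a grey lid, 72 mm across, 62 mm high; origin under its centre.
- house_model: Small cardboard house model, 90 x 55 x 60 mm, origin under its centre.
- wood_glue: Yellow bottle, 58 mm across, 170 mm high, behind the tray; origin under its centre.
- tape_roll: Roll of tan tape lying flat, 104 mm across, 25 mm high; origin under its centre.
Not all that is in view belongs to the job. There is more than one size of the brush; the one meant has the size given above.

How it is judged (in metres and radians):
On the way:
1. the bristles are dipped in the rinse pot: the tip inside the mouth and at least 30 mm below the rim (horizontal distance between brush_tip and pot_mouth below 0.042 m and z of brush_tip in the frame of pot_mouth between -0.072 and -0.03 m), for 0.2 s.
At the end, for the whole second after the job is handed in: The brush lies still, level within 0.09 rad, down on both notch floors of the empty groove (within 12 mm of its centre line and 0.2 rad of its direction), its bristles wholly past the front cheek (origin 44 mm in front to 4 mm behind the groove's midpoint); the pot is upright (x of brush in the frame of groove between -0.044 and 0.004 m and y of brush in the frame of groove between -0.012 and 0.012 m and z of brush in the frame of groove between 0.001 and 0.011 m and x of brush_tip in the frame of groove below -0.1 m and angle between the x axis of brush and the x axis of groove, either way round below 0.2 rad and angle between brush's own x axis and vertical between 1.48 and 1.66 rad and linear speed of brush below 0.02 m/s and angle between rinse_pot's own z axis and vertical below 0.1 rad); the robot touches nothing.
It fails at once if the brush goes into the red mug (horizontal distance between brush_tip and red_mug below 0.036 m and z of brush_tip in the frame of red_mug below 0.08 m).
It fails at once if the rinse pot is shoved more than 25 mm or tipped more than 0.2 rad (distance of rinse_pot from where it was at the start of the episode above 0.025 m or angle between rinse_pot's own z axis and vertical above 0.2 rad).
It fails at once if the brush is rammed into the pot (more than 15 N) (contact force between brush and rinse_pot above 15 N).
It fails at once if the brush is dropped or pressed hard onto the rest (more than 20 N) (contact force between brush and rest above 20 N).
It fails at once if another thing on the table is moved more than 25 mm (distance of any of black_brush, red_mug, glue_jar, house_model, wood_glue, tape_roll from where it was at the start of the episode above 0.025 m).
It also fails if it takes over 51 s, if anything falls off the work surface, if the arm or the gripper's body presses on something with over 40 N, if the wrist force passes 120 N, or if a joint passes its speed limit or range.

## Working session

There is one attempt and no reset: what is moved stays moved. The work goes in short steps, Python scripts to look and compute and a tool call to move; the robot and the scene stay as the last step left them, time stands still between calls to the robot, and variables do not carry over. Pictures are saved under pics/ and viewed, and the job is handed in when it is done.

Besides the shell and the picture viewer there is one more tool, called after "Emit:" as name(argument=value, ...) on one line, values as JSON. move_arm: Moves the arm, as the interface text tells. Its arguments: {"type":"object","properties":{"increments":{"type":"string"}},"required":["increments"]}

```bash
ls; mkdir -p pics; python3 - <<'E'
from station import sense,capture,camera_params,r
import cv2
s=sense();print(s['time_s'],s['tcp_pos'],s['ee_rot'],s['wrist_force'],s['gripper_width'],r.pinch_z)
for n in("scene","top"):
    p,d=capture(n);cv2.imwrite(f'pics/{n}0.png',p[:,:,::-1]);import numpy as np;np.savez(f'{n}0.npz',p=p,d=d);print(n,camera_params(n))
E
```

```text
pics
0.0 [0.22676925 0.58167954 0.18486366] [[-9.31624684e-01 -7.21691864e-04 -3.63421144e-01]
 [ 3.63421853e-01 -2.05445288e-03 -9.31622422e-01]
 [-7.42872945e-05 -9.99997629e-01  2.17625761e-03]] [ 0.36998108  0.71024455 -0.2570877 ] 1.0018878803657936 0.0187
scene {'fx': 494.60417765193125, 'fy': 494.60417765193125, 'cx': 250.89793079859606, 'cy': 189.57273031242332, 'distortion': array([0.07381303, 0.        , 0.        , 0.        , 0.        ]), 'xyz': array([1.52605251, 0.73454746, 1.15663755]), 'orientation': array([[-0.55045429,  0.5715598 , -0.6085388 ],
       [ 0.83484768,  0.38157635, -0.39677304],
       [ 0.0054245 , -0.72644262, -0.68720571]])}
top {'fx': 362.9876986937838, 'fy': 362.9876986937838, 'cx': 261.01008617515157, 'cy': 197.0056277222504, 'distortion': array([0.00326732, 0.        , 0.        , 0.        , 0.        ]), 'xyz': array([0.47881727, 0.08161139, 1.19346568]), 'orientation': array([[ 1.03975815e-02, -9.98243835e-01,  5.83192682e-02],
       [-9.99945902e-01, -1.03967086e-02,  3.18398077e-04],
       [ 2.88489519e-04, -5.83194238e-02, -9.98297932e-01]])}
```

View pics/scene0.png

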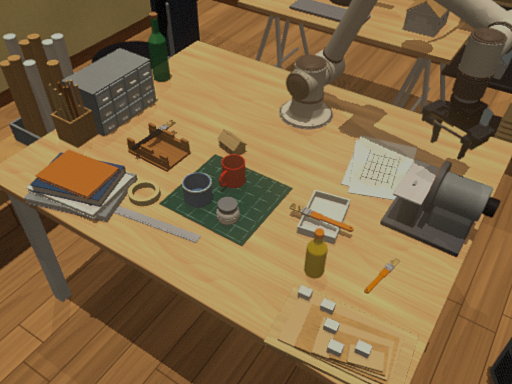

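View pics/top0.png

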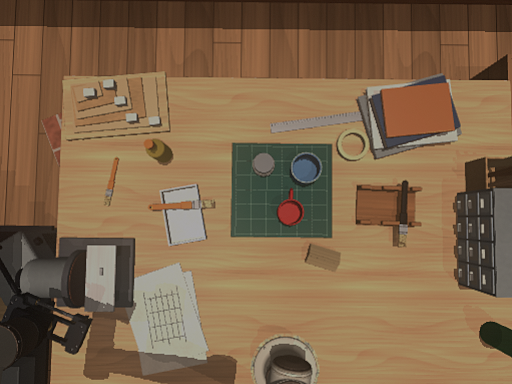

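The scene view shows the tray brush at (325,217). In the top view, the brush is at (182,206) with its bristles right (-y), the pot at (306,168), the mug at (290,212) and the rest at (388,205) with its left groove empty. Next I measure them.

```bash
cat > h.py <<'E'
import numpy as np,cv2
from station import sense,capture,camera_params,r
def ray(cp,px):
    K=np.array([[cp['fx'],0,cp['cx']],[0,cp['fy'],cp['cy']],[0,0,1]])
    u=cv2.undistortPoints(np.array(px,float).reshape(-1,1,2),K,np.array(cp['distortion'])).reshape(-1,2)
    return np.c_[u,np.ones(len(u))]@np.array(cp['orientation']).T
def plane(cp,px,z):
    d=ray(cp,px);o=np.array(cp['xyz']);return o+d*((z-o[2])/d[:,2])[:,None]
def cloud(cp,depth):
    v,u=np.mgrid[0:depth.shape[0],0:depth.shape[1]]
    P=np.array(cp['xyz'])+ray(cp,np.c_[u.ravel(),v.ravel()])*depth.reshape(-1,1)
    P[depth.ravel()==0]=np.nan
    return P.reshape(*depth.shape,3)
E
python3 - <<'E'
from h import *
f=np.load('top0.npz');p,d=f['p'],f['d'];cp=camera_params('top')
C=cloud(cp,d);hsv=cv2.cvtColor(p,cv2.COLOR_RGB2HSV)
cv2.imwrite('pics/c1.png',cv2.resize(p[130:260,140:220,::-1],None,fx=5,fy=4.6,interpolation=cv2.INTER_NEAREST))
cv2.imwrite('pics/c2.png',cv2.resize(p[140:265,225:430,::-1],None,fx=3.9,fy=3.9,interpolation=cv2.INTER_NEAREST))
def box(n,u0,u1,v0,v1,zl,zh,m=None):
    q=np.zeros(d.shape,bool);q[v0:v1,u0:u1]=1
    if m is not None:q&=m
    q&=(C[...,2]>zl)&(C[...,2]<zh);X=C[q];(a)=cv2.minAreaRect(X[:,:2].astype(np.float32)*1000)
    print(n,len(X),'mean',X.mean(0).round(4),'z med',np.median(X[:,2]).round(4),'rect',a, 'circ',cv2.minEnclosingCircle(X[:,:2].astype(np.float32)*1000))
org=(hsv[...,0]>3)&(hsv[...,0]<18)&(hsv[...,1]>170)&(hsv[...,2]>120)
box('brush',140,220,190,220,0.02,0.06,org)
box('tray',150,215,175,250,0.02,0.06)
box('pot',285,330,145,190,0.07,0.09)
box('mug',270,310,185,230,0.08,0.1)
box('jar',245,280,145,180,0.05,0.08)
box('rest',350,425,175,230,0.048,0.08)
box('restall',350,425,175,230,0.006,0.08)
box('house',300,345,235,275,0.04,0.08)
E
```

```text
brush 30 mean [0.5195 0.3562 0.042 ] z med 0.0418 rect ((517.4625854492188, 369.7458801269531), (17.186161041259766, 132.7807159423828), 2.6236939430236816) circ ((512.819580078125, 369.53314208984375), 66.50757598876953)
tray 794 mean [0.5031 0.33   0.0363] z med 0.038 rect ((488.63079833984375, 328.169189453125), (180.97457885742188, 205.15188598632812), 10.262313842773438) circ ((488.58795166015625, 330.7712707519531), 108.11016082763672)
pot 179 mean [ 0.639  -0.0589  0.0792] z med 0.0794 rect ((635.52392578125, -57.69034957885742), (90.29265594482422, 93.26896667480469), 89.91007995605469) circ ((636.1988525390625, -57.7855224609375), 47.349273681640625)
mug 116 mean [ 0.4978 -0.0103  0.0887] z med 0.0889 rect ((500.505126953125, -10.511096954345703), (78.54862213134766, 81.49958038330078), 46.53627395629883) circ ((507.9561462402344, -9.614700317382812), 49.144073486328125)
jar 318 mean [0.6512 0.0749 0.0663] z med 0.0664 rect ((651.0100708007812, 74.74002838134766), (61.21050262451172, 60.20738983154297), 44.08333969116211) circ ((652.1314697265625, 74.85006713867188), 31.56780433654785)
rest 697 mean [ 0.5247 -0.3446  0.0589] z med 0.0584 rect ((528.2179565429688, -323.7412414550781), (189.77206420898438, 155.08343505859375), 87.91130828857422) circ ((524.17041015625, -323.62408447265625), 112.20238494873047)
restall 2526 mean [ 0.5244 -0.3229  0.0274] z med 0.0148 rect ((535.2456665039062, -333.1393127441406), (173.20584106445312, 242.7905731201172), 1.6556440591812134) circ ((542.908203125, -335.2769470214844), 141.42906188964844)
house 577 mean [ 0.3572 -0.1161  0.0531] z med 0.0526 rect ((356.60980224609375, -115.91444396972656), (99.02391052246094, 61.4477653503418), 72.34512329101562) circ ((357.81903076171875, -116.07481384277344), 55.206260681152344)
```

View pics/c1.png

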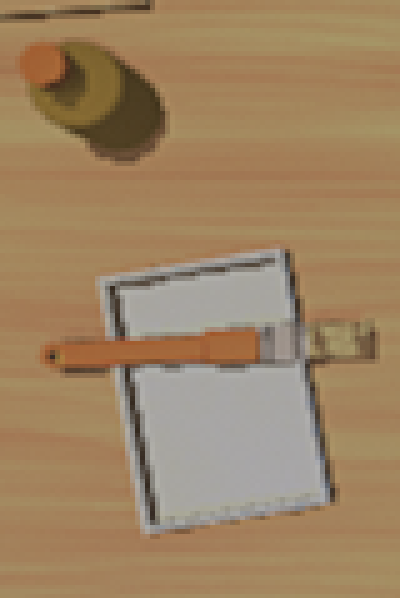

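View pics/c2.png

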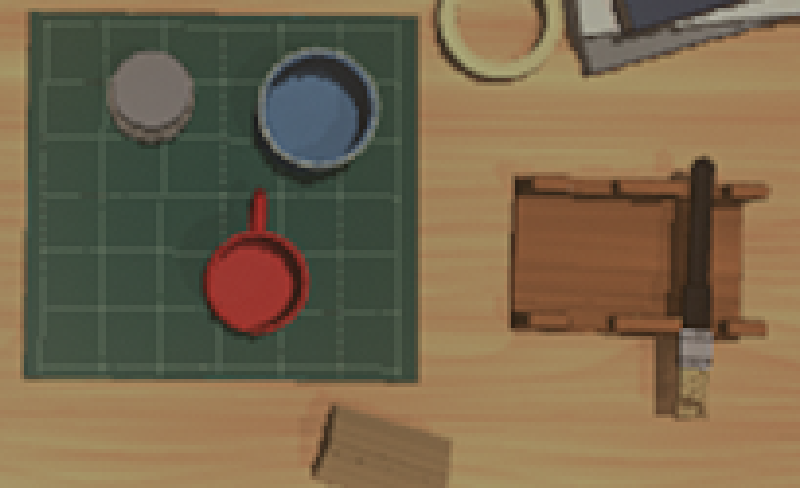

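```bash
python3 - <<'E'
from h import *
f=np.load('top0.npz');p,d=f['p'],f['d'];cp=camera_params('top')
C=cloud(cp,d);hsv=cv2.cvtColor(p,cv2.COLOR_RGB2HSV)
print(hsv[207,155:216:4].tolist())
def line(n,m,z):
    v,u=np.nonzero(m);P=plane(cp,np.c_[u,v],z)[:,:2]
    c=P.mean(0);w,V=np.linalg.eigh(np.cov((P-c).T));a=V[:,1]*(1 if V[1,1]<0 else -1)
    t=(P-c)@a;s=(P-c)@[-a[1],a[0]];print(n,len(P),c.round(4),'ang',np.degrees(np.arctan2(a[1],a[0])).round(2),'t',t.min().round(4),t.max().round(4),'w',np.percentile(s,[3,97]).round(4),'end-',(c+a*t.min()).round(4),'end+',(c+a*t.max()).round(4))
reg=np.zeros(d.shape,bool);reg[190:222,142:222]=1
h,s,V=[hsv[...,i].astype(int) for i in range(3)]
m=reg&(h<14)&(s>150)&(V>100);cv2.imwrite('pics/m.png',m*255);line('orange handle',m,.04)
# whole brush by height above rim level
m2=reg&(C[...,2]>.036)&(C[...,2]<.06);line('by height',m2,.04)
# bottle
q=np.zeros(d.shape,bool);q[130:170,135:180]=1
for lo,hi in((.03,.08),(.08,.13),(.13,.2)):
    X=C[q&(C[...,2]>lo)&(C[...,2]<hi)];print('bottle',lo,len(X),X.min(0).round(3) if len(X) else'',X.max(0).round(3) if len(X) else'')
# rest teeth
q=np.zeros(d.shape,bool);q[175:235,350:425]=1
for lo,hi in((.056,.07),(.04,.052),(.006,.018)):
    X=C[q&(C[...,2]>lo)&(C[...,2]<hi)];im=np.zeros((60*4,75*4),np.uint8)
    v,u=np.nonzero(q&(C[...,2]>lo)&(C[...,2]<hi));mm=np.zeros(d.shape,np.uint8);mm[v,u]=255
    cv2.imwrite(f'pics/r{int(lo*1000)}.png',cv2.resize(mm[165:245,340:435],None,fx=6,fy=6,interpolation=0))
E
```

```text
[[13, 164, 163], [13, 163, 163], [13, 164, 163], [13, 164, 166], [13, 166, 167], [13, 169, 166], [12, 173, 165], [13, 164, 166], [13, 166, 167], [12, 172, 135], [12, 23, 163], [12, 34, 114], [19, 105, 122], [20, 97, 129], [15, 117, 124], [16, 112, 137]]
orange handle 219 [0.5155 0.369 ] ang -85.64 t -0.072 0.0646 w [-0.0082  0.0084] end- [0.5101 0.4407] end+ [0.5204 0.3046]
by height 439 [0.5175 0.3279] ang -86.08 t -0.1132 0.0973 w [-0.0108  0.0109] end- [0.5098 0.4408] end+ [0.5242 0.2308]
bottle 0.03 87 [0.661 0.377 0.031] [0.714 0.418 0.08 ]
bottle 0.08 229 [0.661 0.377 0.08 ] [0.717 0.435 0.13 ]
bottle 0.13 119 [0.676 0.39  0.131] [0.703 0.419 0.175][ WARN:0@0.788] global loadsave.cpp:1063 imwrite_ Unsupported depth image for selected encoder is fallbacked to CV_8U.
```

View pics/r56.png

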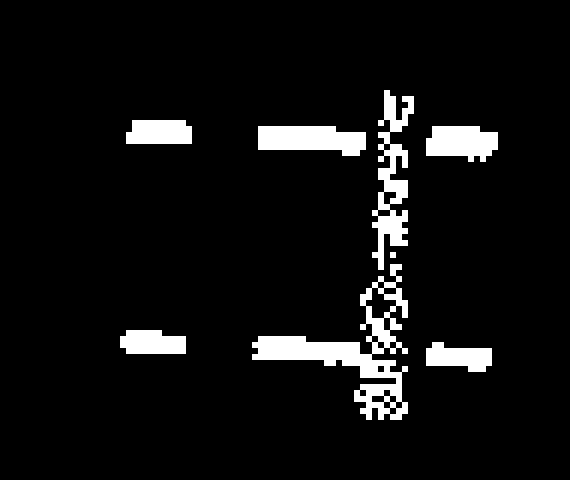

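```bash
python3 - <<'E'
import cv2;a=cv2.imread('pics/top0.png');cv2.imwrite('pics/rc.png',cv2.resize(a[170:250,345:425],None,fx=7.5,fy=7.5,interpolation=cv2.INTER_CUBIC))
E
```

```text
(no output)
```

View pics/rc.png

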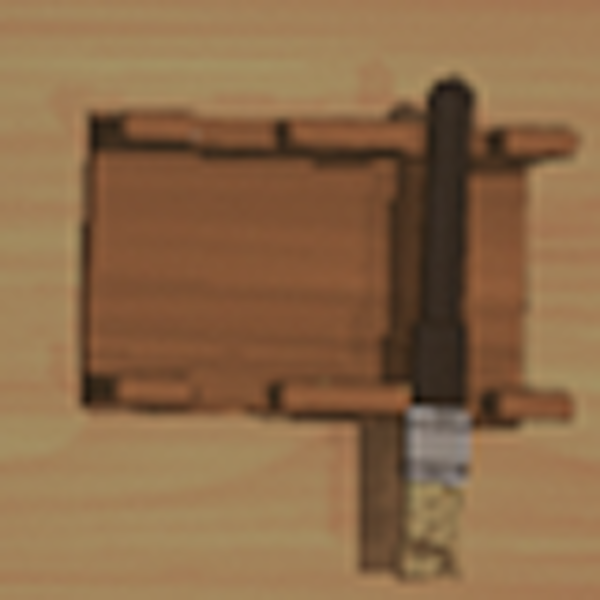

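```bash
python3 - <<'E'
from h import *
cp=camera_params('top')
f=np.load('top0.npz');p,d=f['p'],f['d'];C=cloud(cp,d)
m=((C[...,2]>.056)&(C[...,2]<.07)).astype(np.uint8)
out={}
for n,(u0,u1,v0,v1) in dict(bl=(358,374,182,192),bm=(380,402,182,193),fl=(358,374,217,227),fm=(380,398,217,228),br=(410,425,184,194),fr=(410,425,219,229)).items():
    q=np.zeros_like(m);q[v0:v1,u0:u1]=m[v0:v1,u0:u1];v,u=np.nonzero(q)
    P=plane(cp,np.c_[u,v],.063);c=C[v,u]
    e=plane(cp,[[u.min()-.5,v.mean()],[u.max()+.5,v.mean()]],.063)
    print(n,len(u),'px',u.min(),u.max(),v.min(),v.max(),'mean',P.mean(0).round(4),'edges y',e[:,1].round(4),'zmed',np.median(c[:,2]).round(4),'x range',np.percentile(P[:,0],[5,95]).round(4))
q=C[184:226,362:400];print('base z',np.median(C[195:215,365:380,2]))
k=plane(cp,[[345+85/7.5,170+115/7.5],[345+85/7.5,170+405/7.5],[345+525/7.5,170+420/7.5]],.012);print('base corners',k.round(4))
# pot & mug circle fits
for n,(u0,u1,v0,v1),lo,hi in(('pot',(285,330,145,190),.072,.085),('mug',(274,308,198,230),.083,.1)):
    q=np.zeros(d.shape,bool);q[v0:v1,u0:u1]=1;X=C[q&(C[...,2]>lo)&(C[...,2]<hi)][:,:2]
    A=np.c_[2*X,np.ones(len(X))];s=np.linalg.lstsq(A,(X**2).sum(1),rcond=None)[0];print(n,s[:2].round(4),np.sqrt(s[2]+s[0]**2+s[1]**2).round(4))
# second view: scene
f=np.load('scene0.npz');p2,d2=f['p'],f['d'];cs=camera_params('scene');D=cloud(cs,d2)
for n,(u0,u1,v0,v1),lo,hi in(('pot',(180,215,170,210),.074,.085),('mug',(215,248,152,192),.083,.1)):
    q=np.zeros(d2.shape,bool);q[v0:v1,u0:u1]=1;X=D[q&(D[...,2]>lo)&(D[...,2]<hi)][:,:2]
    A=np.c_[2*X,np.ones(len(X))];s=np.linalg.lstsq(A,(X**2).sum(1),rcond=None)[0];print('scene',n,len(X),s[:2].round(4),np.sqrt(s[2]+s[0]**2+s[1]**2).round(4))
E
```

```text
bl 41 px 361 371 185 188 mean [ 0.5809 -0.2461  0.063 ] edges y [-0.2285 -0.2629] zmed 0.0639 x range [0.5764 0.5859]
bm 70 px 383 400 186 190 mean [ 0.5782 -0.3247  0.063 ] edges y [-0.2972 -0.3534] zmed 0.0636 x range [0.5739 0.5835]
fl 38 px 360 370 220 223 mean [ 0.4715 -0.2415  0.063 ] edges y [-0.2248 -0.259 ] zmed 0.0644 x range [0.4673 0.4766]
fm 58 px 382 397 221 225 mean [ 0.4687 -0.3179  0.063 ] edges y [-0.2931 -0.3427] zmed 0.0637 x range [0.4644 0.4743]
br 56 px 411 422 186 191 mean [ 0.5774 -0.4031  0.063 ] edges y [-0.3845 -0.422 ] zmed 0.0639 x range [0.5717 0.5843]
fr 38 px 411 421 222 226 mean [ 0.4658 -0.4002  0.063 ] edges y [-0.383  -0.4171] zmed 0.0636 x range [0.4599 0.4696]
base z 0.013282140109073692
base corners [[ 0.5893 -0.2289  0.012 ]
 [ 0.4633 -0.2283  0.012 ]
 [ 0.4588 -0.4185  0.012 ]]
pot [ 0.6361 -0.0574] 0.0444
mug [ 0.4982 -0.0093] 0.0377
scene pot 125 [ 0.638  -0.0555] 0.0446
scene mug 95 [ 0.5001 -0.008 ] 0.0379
```

```bash
cat >> h.py <<'E'
from scipy.spatial.transform import Rotation as Rn
def inc(pos,R):
    s=sense();R0=np.array(s['ee_rot']);p0=np.array(s['tcp_pos'])
    d=R0.T@(np.array(pos)-p0);w=Rn.from_matrix(R0.T@R).as_rotvec()
    print('inc',d.round(4),w.round(4),'t',s['time_s'],'n rows',(np.linalg.norm(d)/.05).round(1),(np.degrees(np.linalg.norm(w))/8.59).round(1))
def down(ang): # tool x at world angle ang (deg), y down
    a=np.radians(ang);x=[np.cos(a),np.sin(a),0];y=[0,0,-1];return np.c_[x,y,np.cross(x,y)]
def tilt(ang,t): # bristle (-tool x) lowered by t deg
    return down(ang)@Rn.from_euler('z',-t,degrees=True).as_matrix()
E
python3 - <<'E'
from h import *
f=np.load('scene0.npz');D=cloud(camera_params('scene'),f['d'])
f=np.load('top0.npz');C=cloud(camera_params('top'),f['d'])
for n,c in(('s',D),('t',C)):
  for x in np.arange(.1,.7,.1):
    print(n,x.round(1),[ (np.nanmax(c[...,2][(abs(c[...,0]-x)<.05)&(abs(c[...,1]-y)<.05)],initial=-1)).round(2) for y in(.3,.4,.5,.6,.7)])
inc([.515,.361,.186],down(94))
print(tilt(0,45).round(2))
E
```

```text
s 0.1 [np.float64(0.01), np.float64(0.59), np.float64(0.6), np.float64(0.59), np.float64(0.01)]
s 0.2 [np.float64(0.01), np.float64(0.01), np.float64(0.58), np.float64(0.59), np.float64(0.34)]
s 0.3 [np.float64(0.01), np.float64(0.01), np.float64(0.58), np.float64(0.59), np.float64(0.34)]
s 0.4 [np.float64(0.04), np.float64(0.04), np.float64(0.14), np.float64(0.21), np.float64(0.17)]
s 0.5 [np.float64(0.04), np.float64(0.05), np.float64(0.01), np.float64(0.01), np.float64(0.01)]
s 0.6 [np.float64(0.04), np.float64(0.03), np.float64(0.01), np.float64(0.01), np.float64(0.01)]
t 0.1 [np.float64(0.01), np.float64(0.01), np.float64(0.01), np.float64(0.01), np.float64(0.01)]
t 0.2 [np.float64(0.01), np.float64(0.01), np.float64(0.54), np.float64(0.52), np.float64(0.34)]
t 0.3 [np.float64(0.01), np.float64(0.01), np.float64(0.53), np.float64(0.52), np.float64(0.34)]
t 0.4 [np.float64(0.04), np.float64(0.04), np.float64(0.14), np.float64(0.2), np.float64(0.16)]
t 0.5 [np.float64(0.05), np.float64(0.05), np.float64(0.01), np.float64(0.01), np.float64(0.01)]
t 0.6 [np.float64(0.04), np.float64(0.04), np.float64(0.01), np.float64(0.02), np.float64(0.01)]
inc [-0.3487 -0.0008  0.1009] [-0.0017  1.1291 -0.0012] t 0.1 n rows 7.3 7.5
[[ 0.71  0.71  0.  ]
 [ 0.    0.    1.  ]
 [ 0.71 -0.71  0.  ]]
```

Emit:
move_arm(increments="-1 0 -0.05 0 0 0 0; -1 0 -0.1 0 0 0 0; -1 -0.04 -0.1 0.01 0 0.13 0; -1 -0.085 -0.1 0.025 0 0.27 0; -1 -0.13 -0.1 0.037 0 0.41 0; -1 -0.175 -0.1 0.05 0 0.55 0; -1 -0.22 -0.1 0.064 0 0.69 0; -1 -0.265 -0.1 0.077 0 0.83 0")

```text
time_s: 0.9
tcp_pos: [0.4469, 0.4127, 0.2856]
ee_rot: [[-0.356, -0.001, -0.935], [0.935, -0.001, -0.356], [-0.0, -1.0, 0.001]]
wrist_force: [-0.1, 0.8, 0.2]
gripper_width: 0.999
```

```bash
python3 - <<'E'
from h import *
s=sense();print(s['tcp_pos'],s['joints'])
inc([.515,.361,.16],down(94))
E
```

```text
[0.44693855 0.41273687 0.28556448] [ 5.79417807e+01  1.76613168e+01  8.08008073e+00 -1.49423173e-02
 -8.04637674e+01 -3.71140776e+01]
inc [-0.0725  0.1255 -0.0453] [-0.0007  0.2937 -0.0004] t 0.9 n rows 3.0 2.0
```

Emit:
move_arm(increments="-1 -0.03 0.03 -0.015 0 0.1 0; -1 -0.05 0.07 -0.03 0 0.2 0; -1 -0.0725 0.1 -0.0453 0 0.2937 0; -1 -0.0725 0.1255 -0.0453 0 0.2937 0; -1 -0.0725 0.1255 -0.0453 0 0.2937 0; -1 -0.0725 0.1255 -0.0453 0 0.2937 0")

```text
time_s: 1.5
tcp_pos: [0.5145, 0.3631, 0.1606]
ee_rot: [[-0.076, 0.0, -0.997], [0.997, -0.001, -0.076], [-0.001, -1.0, -0.0]]
wrist_force: [0.6, 0.4, 0.8]
gripper_width: 1.002
```

```bash
python3 - <<'E'
from h import *
cp=camera_params('wrist');s=sense();p,d=capture('wrist');np.savez('w1.npz',p=p,d=d,**{k:v for k,v in cp.items()})
cv2.imwrite('pics/w1.png',p[...,::-1]);print(s['tcp_pos'],cp['xyz'],cp['orientation'])
E
```

```text
[0.51450543 0.36306398 0.16061763] [0.52179939 0.28003547 0.35954414] [[-9.97186220e-01 -7.16865658e-02 -2.19244129e-02]
 [-7.49590349e-02  9.50058459e-01  3.02935748e-01]
 [-8.86949452e-04  3.03726786e-01 -9.52758759e-01]]
```

View pics/w1.png

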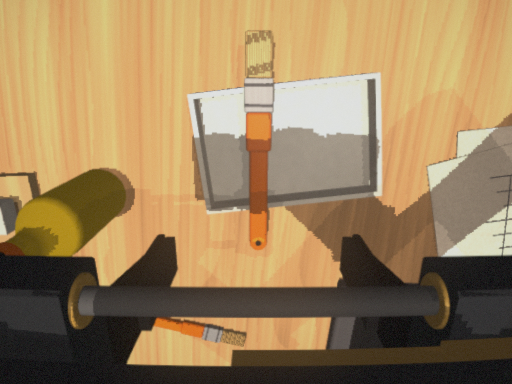

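The wrist view shows the brush vertical in the image, bristle end at (259,30) and handle end at (258,248), lying between the two fingers.

```bash
python3 - <<'E'
from h import *
f=np.load('w1.npz');cp={k:f[k] for k in('xyz','orientation','distortion')}|{k:float(f[k]) for k in('fx','fy','cx','cy')}
hsv=cv2.cvtColor(f['p'],cv2.COLOR_RGB2HSV).astype(int)
m=(hsv[...,0]<14)&(hsv[...,1]>190)&(hsv[...,2]>60);m[:108]=0;m[252:]=0;m[:,:235]=0;m[:,285:]=0
L=[]
for v in range(114,240,3):
    u=np.nonzero(m[v])[0]
    L.append(((u.min()+u.max())/2,v,u.max()-u.min()+1))
L=np.array(L);P=plane(cp,L[:,:2],.04)
k=np.polyfit(P[:,1],P[:,0],1);print('x at y=.36',np.polyval(k,.36),'ang',np.degrees(np.arctan2(-1,-k[0])))
print('ends',plane(cp,[[259,29.5],[259,78],[259,111],[258,151],[258,249]],.04).round(4))
print('widths px',L[::6,2])
C=cloud(cp,f['d']);print('z brush',np.nanmedian(C[160:200,256:262,2]))
print('tray edges', plane(cp,[[250,88],[258,210]],.03).round(4))
E
```

```text
Traceback (most recent call last):
ValueError: zero-size array to reduction operation minimum which has no identity
```

```bash
python3 - <<'E'
from h import *
f=np.load('w1.npz');cp={k:f[k] for k in('xyz','orientation','distortion')}|{k:float(f[k]) for k in('fx','fy','cx','cy')}
hsv=cv2.cvtColor(f['p'],cv2.COLOR_RGB2HSV).astype(int)
m=(hsv[...,0]<16)&(hsv[...,1]>150)&(hsv[...,2]>60);m[:108]=0;m[252:]=0;m[:,:235]=0;m[:,285:]=0
L=[]
for v in range(114,240,3):
    u=np.nonzero(m[v])[0]
    if len(u)>8:L.append(((u.min()+u.max())/2,v,u.max()-u.min()+1))
L=np.array(L);P=plane(cp,L[:,:2],.04)
k=np.polyfit(P[:,1],P[:,0],1);print(len(L),'x at y=.36',np.polyval(k,.36),'ang',np.degrees(np.arctan2(-1,-k[0])))
print('ends',plane(cp,[[259,29.5],[259,78],[259,111],[258,151],[258,249]],.04).round(4))
print('widths px',L[::6,2])
C=cloud(cp,f['d']);print('z brush',np.nanmedian(C[160:200,256:262,2]))
print('tray edges', plane(cp,[[250,88],[258,210]],.03).round(4))
E
```

```text
42 x at y=.36 0.516228530618712 ang -85.97846561988341
ends [[0.525  0.2327 0.04  ]
 [0.5219 0.273  0.04  ]
 [0.5197 0.3018 0.04  ]
 [0.5179 0.3386 0.04  ]
 [0.5103 0.4403 0.04  ]]
widths px [24. 24. 21. 17. 17. 17. 19.]
z brush 0.03995116105424476
tray edges [[0.5295 0.2822 0.03  ]
 [0.5132 0.4013 0.03  ]]
```

```bash
python3 - <<'E'
from h import *
inc([.5162,.3587,.0168],down(94.0))
E
```

```text
inc [-0.0054  0.1451 -0.0006] [0.002  0.0065 0.001 ] t 1.55 n rows 2.9 0.0
```

Emit:
move_arm(increments="0 -0.0054 0.04 -0.001 0.002 0.0065 0.001; 0 -0.0054 0.08 -0.001 0.002 0.0065 0.001; 0 -0.0054 0.11 -0.001 0.002 0.0065 0.001; 0 -0.0054 0.13 -0.001 0.002 0.0065 0.001; 0 -0.0054 0.145 -0.001 0.002 0.0065 0.001; 0 -0.0054 0.145 -0.001 0.002 0.0065 0.001; 0 -0.0054 0.145 -0.001 0.002 0.0065 0.001")

```text
time_s: 2.25
tcp_pos: [0.5166, 0.3592, 0.0173]
ee_rot: [[-0.07, 0.001, -0.998], [0.998, 0.001, -0.07], [0.001, -1.0, -0.001]]
wrist_force: [1.0, 0.2, 0.2]
gripper_width: 0.523
```

Emit:
move_arm(increments="1 0 0 0 0 0 0; 1 0 0 0 0 0 0; 1 0 0 0 0 0 0; 1 0 0 0 0 0 0; 1 0 0 0 0 0 0; 1 0 0 0 0 0 0; 1 0 0 0 0 0 0; 1 0 0 0 0 0 0")

```text
time_s: 3.05
tcp_pos: [0.5157, 0.3576, 0.0154]
ee_rot: [[-0.069, -0.002, -0.998], [0.998, -0.001, -0.069], [-0.001, -1.0, 0.002]]
wrist_force: [-1.0, 0.4, 0.1]
gripper_width: 0.006
```

```bash
python3 - <<'E'
from h import *
p,d=capture('wrist');q,_=capture('scene')
cv2.imwrite('pics/w2.png',p[...,::-1]);cv2.imwrite('pics/s2.png',cv2.resize(q[160:280,260:400,::-1],None,fx=5,fy=5,interpolation=cv2.INTER_CUBIC));print(sense()['gripper_width'])
E
```

```text
0.007999902833309078
```

View pics/w2.png

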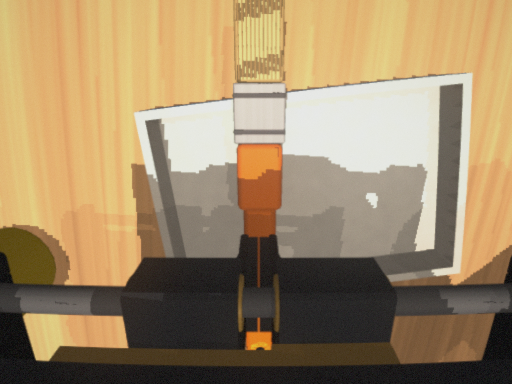

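View pics/s2.png

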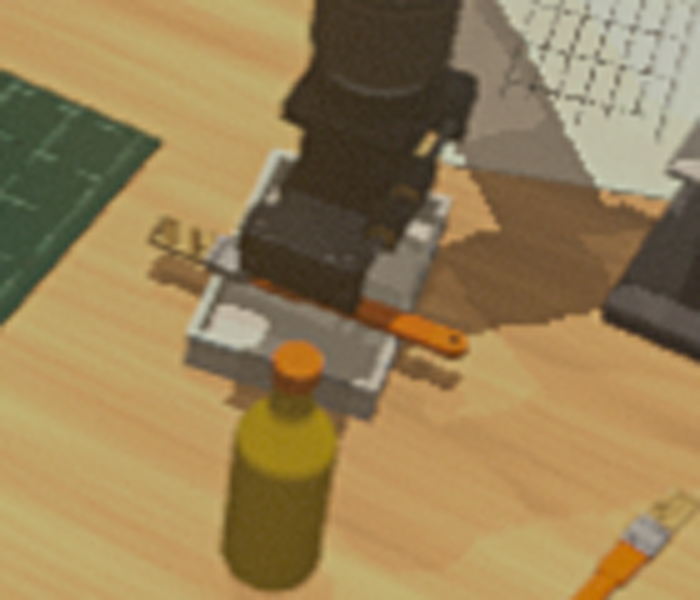

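```bash
python3 - <<'E'
from h import *
cp=camera_params('wrist');s=sense();t=np.array(s['tcp_pos']);R=np.array(s['ee_rot'])
K=np.array([[cp['fx'],0,cp['cx']],[0,cp['fy'],cp['cy']],[0,0,1]])
Rc=np.array(cp['orientation']).T;tv=-Rc@cp['xyz']
for n,o in(('tcp',0),('grasp',-.0187),('b40',-.04),('b70',-.07)):
    P=t+R[:,1]*o;print(n,P.round(4),cv2.projectPoints(P.reshape(1,3),cv2.Rodrigues(Rc)[0],tv,K,cp['distortion'])[0].ravel().round(1))
print(s['wrist_force'],s['moment'],s['effort'])
p,d=capture('wrist');C=cloud(cp,d)
for v in range(90,350,8): print(v,C[v,258].round(3),C[v,250].round(3),C[v,270].round(3))
cv2.imwrite('pics/w3.png',cv2.resize(p[200:360,180:340,::-1],None,fx=3.7,fy=3.7,interpolation=0))
E
```

```text
tcp [0.5157 0.3577 0.0154] [260.2 224.9]
grasp [0.5158 0.3577 0.0341] [260.3 237.5]
b40 [0.5158 0.3577 0.0554] [260.5 255. ]
b70 [0.5159 0.3578 0.0854] [260.9 287.4]
[-0.16184167 -0.25121447 -1.15665913] [ 0.10163695 -0.10198698  0.01845041] [-2.62129353e-03 -4.31708336e+01  1.48904255e+01  3.36032376e+00
 -3.42116877e-02 -2.23049769e-04]
90 [0.523 0.276 0.04 ] [0.527 0.277 0.041] [0.517 0.276 0.04 ]
98 [0.522 0.28  0.04 ] [0.526 0.281 0.04 ] [0.516 0.28  0.039]
106 [0.522 0.284 0.04 ] [0.526 0.284 0.039] [0.516 0.284 0.041]
114 [0.522 0.288 0.039] [0.526 0.288 0.04 ] [0.516 0.288 0.04 ]
122 [0.522 0.292 0.04 ] [0.526 0.292 0.039] [0.516 0.291 0.041]
130 [0.521 0.296 0.04 ] [0.525 0.296 0.04 ] [0.515 0.295 0.04 ]
138 [0.521 0.3   0.04 ] [0.525 0.3   0.041] [0.515 0.299 0.04 ]
146 [0.521 0.304 0.04 ] [0.525 0.304 0.039] [0.515 0.304 0.039]
154 [0.52  0.308 0.04 ] [0.525 0.308 0.041] [0.514 0.308 0.039]
162 [0.52  0.312 0.039] [0.524 0.312 0.041] [0.514 0.312 0.039]
170 [0.52  0.317 0.039] [0.524 0.317 0.04 ] [0.514 0.316 0.041]
178 [0.52  0.321 0.041] [0.524 0.321 0.041] [0.513 0.32  
[... 650 characters left out ...]
 [0.517 0.353 0.076] [0.521 0.349 0.083] [0.513 0.348 0.083]
274 [0.517 0.357 0.075] [0.521 0.349 0.089] [0.513 0.349 0.089]
282 [0.517 0.361 0.076] [0.521 0.35  0.094] [0.513 0.349 0.095]
290 [0.519 0.326 0.137] [0.521 0.326 0.136] [0.516 0.326 0.136]
298 [0.519 0.328 0.137] [0.521 0.327 0.138] [0.516 0.327 0.139]
306 [0.519 0.33  0.138] [0.521 0.328 0.14 ] [0.516 0.329 0.139]
314 [0.519 0.331 0.139] [0.521 0.331 0.14 ] [0.516 0.331 0.139]
322 [0.513 0.412 0.04 ] [0.52  0.364 0.101] [0.512 0.363 0.102]
330 [0.513 0.418 0.039] [0.52  0.368 0.101] [0.512 0.367 0.102]
338 [0.513 0.424 0.04 ] [0.518 0.424 0.04 ] [0.505 0.423 0.041]
346 [0.512 0.43  0.04 ] [0.517 0.431 0.04 ] [0.505 0.43  0.04 ]
```

View pics/w3.png

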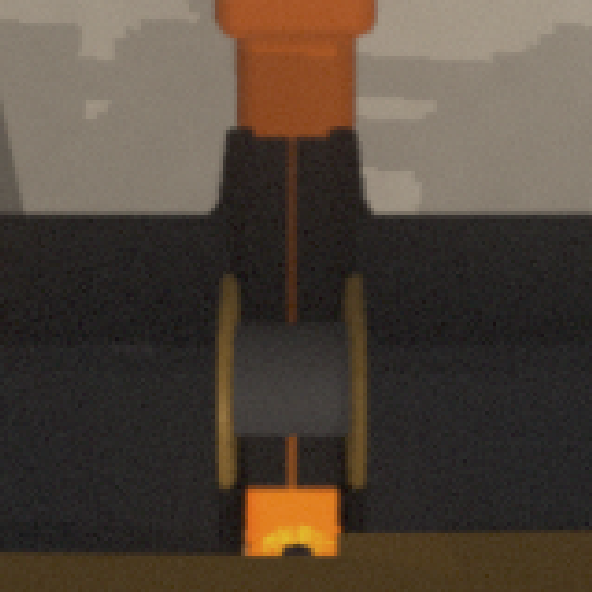

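```bash
python3 - <<'E'
from h import *
f=np.load('w1.npz');cp={k:f[k] for k in('xyz','orientation','distortion')}|{k:float(f[k]) for k in('fx','fy','cx','cy')}
C=cloud(cp,f['d']);t=np.array([.5145,.3631,.1606]);R=down(94.36)
T=(C-t)@R
for v in range(228,262,4): print(v,[T[v,u].round(3).tolist() for u in(160,168,173,346,352,360)])
cp=camera_params('wrist');p,d=capture('wrist');s=sense();T=(cloud(cp,d)-np.array(s['tcp_pos']))@np.array(s['ee_rot'])
print('now')
for v in range(228,262,4): print(v,[T[v,u].round(3).tolist() for u in(242,246,250,266,270,274)])
E
```

```text
228 [[0.071, 0.161, -0.114], [0.072, 0.162, -0.105], [0.071, 0.16, -0.099], [0.072, 0.161, 0.099], [0.071, 0.161, 0.106], [0.072, 0.161, 0.115]]
232 [[0.076, 0.161, -0.114], [0.076, 0.16, -0.105], [0.076, 0.161, -0.099], [0.076, 0.16, 0.099], [0.076, 0.161, 0.106], [0.077, 0.161, 0.116]]
236 [[-0.01, -0.039, -0.052], [0.081, 0.161, -0.106], [0.081, 0.16, -0.1], [0.082, 0.161, 0.1], [-0.01, -0.038, 0.047], [-0.01, -0.038, 0.051]]
240 [[-0.01, -0.043, -0.051], [-0.009, -0.04, -0.047], [-0.008, -0.04, -0.045], [-0.008, -0.04, 0.044], [-0.008, -0.04, 0.047], [-0.01, -0.043, 0.05]]
244 [[-0.009, -0.045, -0.05], [-0.008, -0.045, -0.046], [-0.006, -0.04, -0.045], [-0.008, -0.045, 0.043], [-0.008, -0.044, 0.046], [-0.01, -0.049, 0.048]]
248 [[-0.009, -0.05, -0.049], [-0.009, -0.05, -0.045], [-0.005, -0.041, -0.045], [-0.007, -0.046, 0.042], [-0.008, -0.049, 0.044], [-0.01, -0.053, 0.047]]
252 [[-0.009, -0.054, -0.048], [-0.007, -0.051, -0.045], [-0.003, -0.042, -0.045], [-0.005, -0.046, 0.043], [-0.008, -0.054, 0.043], [-0.009, -0.054, 0.047]]
256 [[-0.008, -0.057, -0.047], [-0.005, -0.052, 
[... 964 characters left out ...]
005], [-0.009, -0.045, 0.003], [-0.01, -0.048, 0.005], [-0.01, -0.048, 0.007]]
248 [[-0.01, -0.052, -0.009], [-0.011, -0.053, -0.007], [-0.009, -0.05, -0.005], [-0.009, -0.049, 0.003], [-0.01, -0.052, 0.004], [-0.01, -0.053, 0.006]]
252 [[-0.01, -0.056, -0.009], [-0.011, -0.057, -0.007], [-0.009, -0.054, -0.005], [-0.009, -0.054, 0.003], [-0.01, -0.056, 0.004], [-0.01, -0.057, 0.006]]
256 [[-0.011, -0.062, -0.008], [-0.01, -0.061, -0.007], [-0.009, -0.057, -0.005], [-0.009, -0.059, 0.002], [-0.011, -0.061, 0.004], [-0.011, -0.061, 0.006]]
260 [[-0.01, -0.064, -0.008], [-0.009, -0.063, -0.007], [-0.009, -0.061, -0.005], [-0.009, -0.061, 0.002], [-0.009, -0.062, 0.004], [-0.01, -0.065, 0.006]]
```

The gripper shut on nothing. Wrist depth puts the finger ends 38 mm short of the reported TCP, above the brush, which has not moved. From here I treat the real finger ends as TCP − 38 mm along tool y.

Emit:
move_arm(increments="0 0 -0.03 0 0 0 0; 0 0 -0.03 0 0 0 0; 0 0 -0.03 0 0 0 0; 0 0 -0.03 0 0 0 0; 0 0 -0.03 0 0 0 0; 0 0 -0.03 0 0 0 0")

```text
time_s: 3.85
tcp_pos: [0.5155, 0.3574, 0.0447]
ee_rot: [[-0.069, -0.003, -0.998], [0.998, -0.002, -0.069], [-0.002, -1.0, 0.003]]
wrist_force: [0.6, -0.0, -0.1]
gripper_width: 0.452
```

Emit:
move_arm(increments="0 0 0.03 0 0 0 0; 0 0 0.04 0 0 0 0; 0 0 0.05 0 0 0 0; 0 0 0.05 0 0 0 0")

```text
time_s: 4.25
tcp_pos: [0.515, 0.3569, -0.0061]
ee_rot: [[-0.069, -0.004, -0.998], [0.998, -0.004, -0.069], [-0.003, -1.0, 0.004]]
wrist_force: [-0.4, 1.1, 0.2]
gripper_width: 0.495
```

```bash
python3 - <<'E'
from h import *
p,d=capture('wrist');cv2.imwrite('pics/w4.png',p[...,::-1])
cp=camera_params('wrist');s=sense();C=cloud(cp,d);T=(C-np.array(s['tcp_pos']))@np.array(s['ee_rot'])
print(s['tcp_pos'])
for v in range(216,262,4): print(v,[C[v,u].round(3).tolist()+[T[v,u,1].round(3)] for u in(225,230,235,285,290,295)])
E
```

```text
[ 0.51563825  0.35745095 -0.00501084]
216 [[0.537, 0.348, 0.006, np.float64(-0.012)], [0.534, 0.348, 0.006, np.float64(-0.011)], [0.53, 0.335, 0.04, np.float64(-0.045)], [0.502, 0.346, 0.006, np.float64(-0.011)], [0.499, 0.346, 0.005, np.float64(-0.01)], [0.496, 0.346, 0.007, np.float64(-0.011)]]
220 [[0.537, 0.351, 0.006, np.float64(-0.011)], [0.534, 0.351, 0.006, np.float64(-0.011)], [0.53, 0.337, 0.04, np.float64(-0.045)], [0.502, 0.349, 0.005, np.float64(-0.01)], [0.499, 0.349, 0.006, np.float64(-0.011)], [0.496, 0.348, 0.006, np.float64(-0.011)]]
224 [[0.537, 0.353, 0.007, np.float64(-0.012)], [0.534, 0.353, 0.007, np.float64(-0.012)], [0.531, 0.353, 0.007, np.float64(-0.012)], [0.501, 0.351, 0.006, np.float64(-0.011)], [0.498, 0.351, 0.005, np.float64(-0.01)], [0.495, 0.351, 0.006, np.float64(-0.011)]]
228 [[0.537, 0.356, 0.007, np.float64(-0.012)], [0.534, 0.356, 0.005, np.float64(-0.01)], [0.531, 0.356, 0.007, np.float64(-0.012)], [0.501, 0.354, 0.007, np.float64(-0.012)], [0.498, 0.354, 0.006, np.float64(-0.011)], [0.495, 0.353, 0.007, np.float64(-0.012)]]
232 [[0.537, 0.359
[... 1353 characters left out ...]
0.011)], [0.53, 0.372, 0.006, np.float64(-0.011)], [0.5, 0.369, 0.007, np.float64(-0.012)], [0.497, 0.37, 0.006, np.float64(-0.011)], [0.494, 0.369, 0.007, np.float64(-0.012)]]
256 [[0.536, 0.375, 0.006, np.float64(-0.011)], [0.533, 0.375, 0.005, np.float64(-0.011)], [0.53, 0.374, 0.006, np.float64(-0.012)], [0.499, 0.372, 0.006, np.float64(-0.011)], [0.496, 0.372, 0.007, np.float64(-0.012)], [0.493, 0.372, 0.007, np.float64(-0.012)]]
260 [[0.536, 0.377, 0.007, np.float64(-0.012)], [0.533, 0.377, 0.006, np.float64(-0.011)], [0.53, 0.377, 0.007, np.float64(-0.012)], [0.499, 0.374, 0.007, np.float64(-0.012)], [0.496, 0.375, 0.007, np.float64(-0.012)], [0.493, 0.375, 0.006, np.float64(-0.011)]]
```

View pics/w4.png

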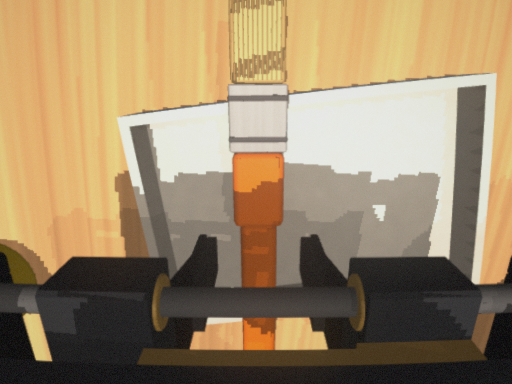

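The fingers at (210,240) and (310,240) now straddle the handle at columns 245–275. I lower 16 mm and close.

Emit:
move_arm(increments="0 0 0.008 0 0.001 0 0; 0 0 0.016 0 0.001 0 0; 0 0 0.016 0 0.001 0 0; 1 0 0.016 0 0.001 0 0; 1 0 0.016 0 0.001 0 0; 1 0 0.016 0 0.001 0 0; 1 0 0.016 0 0.001 0 0; 1 0 0.016 0 0.001 0 0")

```text
time_s: 5.1
tcp_pos: [0.5158, 0.3577, -0.0203]
ee_rot: [[-0.069, -0.003, -0.998], [0.998, -0.001, -0.069], [-0.001, -1.0, 0.003]]
wrist_force: [0.2, -0.4, 0.3]
gripper_width: 0.197
```

Emit:
move_arm(increments="1 0 0 0 0 0 0; 1 0 0 0 0 0 0; 1 0 -0.01 0 0 0 0; 1 0 -0.03 0 0 0 0; 1 0 -0.06 0 0 0 0; 1 0 -0.1 0 0 0 0; 1 0 -0.15 0 0 0 0; 1 0 -0.15 0 0 0 0")

```text
time_s: 5.9
tcp_pos: [0.5204, 0.3612, 0.1388]
ee_rot: [[-0.07, 0.01, -0.997], [0.997, 0.009, -0.07], [0.009, -1.0, -0.011]]
wrist_force: [-0.0, 0.0, -1.4]
gripper_width: 0.201
```

```bash
python3 - <<'E'
from h import *
p,d=capture('wrist');cv2.imwrite('pics/w5.png',p[...,::-1])
cp=camera_params('wrist');s=sense();C=cloud(cp,d);T=(C-np.array(s['tcp_pos']))@np.array(s['ee_rot'])
print(s['tcp_pos'],s['wrist_force'],s['gripper_width'])
for v in list(range(0,240,16)): print(v,T[v,258].round(4),C[v,258].round(4))
E
```

```text
[0.51822873 0.35979516 0.13476974] [ 0.77246374 -0.27458382 -1.86162315] 0.20059849604148133
0 [-0.1141 -0.0603 -0.0011] [0.527  0.2457 0.1944]
16 [-0.1089 -0.0589 -0.0011] [0.5266 0.2509 0.193 ]
32 [-0.1032 -0.0594 -0.0011] [0.5262 0.2566 0.1936]
48 [-0.0974 -0.0596 -0.0011] [0.5259 0.2623 0.1939]
64 [-0.0916 -0.0598 -0.0011] [0.5255 0.2681 0.1941]
80 [-0.0857 -0.0577 -0.0012] [0.5251 0.274  0.192 ]
96 [-0.0797 -0.0605 -0.0012] [0.5246 0.28   0.1948]
112 [-0.0736 -0.0616 -0.0012] [0.5242 0.2861 0.196 ]
128 [-0.0673 -0.0608 -0.0012] [0.5238 0.2924 0.1952]
144 [-0.0608 -0.0603 -0.0012] [0.5233 0.2989 0.1947]
160 [-0.0542 -0.0605 -0.0012] [0.5229 0.3054 0.195 ]
176 [-0.0476 -0.0612 -0.0012] [0.5224 0.312  0.1957]
192 [-0.0402 -0.0597 -0.0012] [0.5219 0.3194 0.1942]
208 [-0.0332 -0.0603 -0.0012] [0.5215 0.3264 0.1949]
224 [-0.0261 -0.0611 -0.0012] [0.521  0.3335 0.1957]
```

View pics/w5.png

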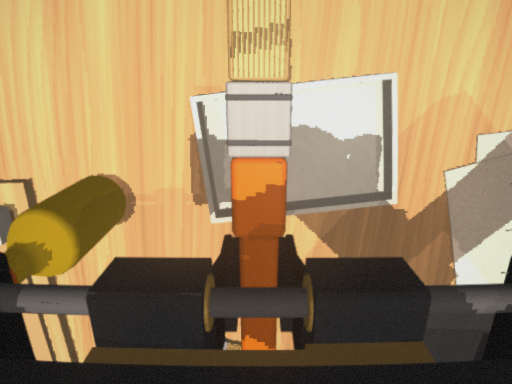

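```bash
cat >> h.py <<'E'
TIP=np.array([-.126,-.0552,-.0005]);ORG=np.array([-.021,-.0552,-.0005])
def place(point_tool,world,R): return np.array(world)-R@point_tool
E
python3 - <<'E'
from h import *
print(sense()['tcp_pos'],sense()['joints'])
inc([.62,.18,.25],down(47));inc([.69,-.05,.25],down(0))
E
```

```text
[0.51822873 0.35979516 0.13476974] [ 4.94247113e+01  2.45456166e+01 -3.22519771e+00 -3.90178205e-02
 -6.18069524e+01 -4.54384813e+01]
inc [-0.1858 -0.1159 -0.0896] [0.0021 0.8197 0.0073] t 5.95 n rows 4.7 5.5
inc [-0.42   -0.1169 -0.1436] [-1.00e-03  1.64e+00  8.20e-03] t 5.95 n rows 9.2 10.9
```

Emit:
move_arm(increments="1 0 -0.045 0 0 0 0; 1 -0.02 -0.085 -0.01 0 0.12 0; 1 -0.05 -0.116 -0.025 0 0.25 0; 1 -0.08 -0.116 -0.04 0 0.38 0; 1 -0.11 -0.116 -0.055 0 0.51 0; 1 -0.14 -0.116 -0.07 0 0.63 0; 1 -0.165 -0.116 -0.08 0 0.74 0; 1 -0.186 -0.116 -0.09 0 0.82 0")

```text
time_s: 6.75
tcp_pos: [0.6189, 0.1768, 0.2441]
ee_rot: [[0.686, -0.005, -0.728], [0.728, -0.002, 0.686], [-0.005, -1.0, 0.002]]
wrist_force: [-0.1, 1.0, -0.4]
gripper_width: 0.2
```

```bash
python3 - <<'E'
from h import *
inc([.69,-.05,.25],down(0))
E
```

```text
inc [-0.1162 -0.0058 -0.2074] [-2.000e-04  8.147e-01 -5.800e-03] t 6.75 n rows 4.8 5.4
```

Emit:
move_arm(increments="1 -0.02 -0.002 -0.03 0 0.12 0; 1 -0.04 -0.004 -0.06 0 0.25 0; 1 -0.055 -0.005 -0.09 0 0.37 0; 1 -0.07 -0.006 -0.12 0 0.5 -0.001; 1 -0.085 -0.006 -0.15 0 0.62 -0.002; 1 -0.1 -0.006 -0.18 0 0.73 -0.004; 1 -0.116 -0.006 -0.207 0 0.815 -0.006; 1 -0.116 -0.006 -0.207 0 0.815 -0.006")

```text
time_s: 7.55
tcp_pos: [0.691, -0.0511, 0.2493]
ee_rot: [[1.0, -0.001, 0.001], [-0.001, 0.0, 1.0], [-0.001, -1.0, 0.0]]
wrist_force: [-0.3, 0.4, -0.6]
gripper_width: 0.201
```

```bash
python3 - <<'E'
from h import *
p,d=capture('wrist');cv2.imwrite('pics/w6.png',p[...,::-1])
print(sense()['joints'])
R=tilt(0,45);tip=[.612,-.0565,.15];print(place(TIP,tip,R));inc(place(TIP,tip,R),R)
E
```

```text
[ 9.21933294e+00  2.71915031e+01  1.76078206e+01 -6.98444484e-02
 -8.04402314e+01 -9.91022287e+01]
[ 0.74012775 -0.056       0.20006316]
inc [ 0.0494  0.0495 -0.0068] [-0.0018  0.0013 -0.786 ] t 7.6 n rows 1.4 5.2
```

View pics/w6.png

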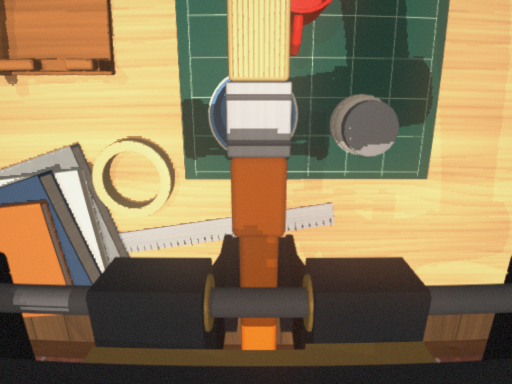

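The wrist view shows the blue pot below the ferrule at (254,115), with the brush held straight. Next is the tilt.

Emit:
move_arm(increments="1 0.008 0.008 -0.001 0 0 -0.13; 1 0.017 0.017 -0.003 0 0 -0.26; 1 0.025 0.025 -0.004 0 0 -0.4; 1 0.034 0.034 -0.005 0 0 -0.53; 1 0.042 0.042 -0.006 0 0 -0.66; 1 0.0494 0.0495 -0.0068 -0.002 0.001 -0.786; 1 0.0494 0.0495 -0.0068 -0.002 0.001 -0.786; 1 0.0494 0.0495 -0.0068 -0.002 0.001 -0.786")

```text
time_s: 8.4
tcp_pos: [0.7461, -0.0696, 0.2213]
ee_rot: [[0.737, 0.675, -0.037], [0.002, 0.052, 0.999], [0.676, -0.736, 0.037]]
wrist_force: [0.6, 0.2, -0.1]
gripper_width: 0.202
```

```bash
python3 - <<'E'
from h import *
p,d=capture('wrist');cv2.imwrite('pics/w7.png',p[...,::-1]);q,e=capture('top');np.savez('top7.npz',p=q,d=e);w,g=capture('scene')
cv2.imwrite('pics/t7.png',cv2.resize(q[120:240,240:400,::-1],None,fx=4.5,fy=4.5,interpolation=2))
cv2.imwrite('pics/s7.png',cv2.resize(w[100:240,120:300,::-1],None,fx=4.2,fy=4.2,interpolation=2))
s=sense();R=np.array(s['ee_rot']);print('tip',s['tcp_pos']+R@TIP,s['joints'],s['gripper_width'])
cp=camera_params('wrist');T=(cloud(cp,d)-s['tcp_pos'])@R
for v in range(0,230,20):print(v,T[v,258].round(4))
R=tilt(0,45);inc(place(TIP,[.612,-.0565,.036],R),R)
E
```

```text
tip [ 0.6178608  -0.07283594  0.17819339] [   7.6928082    14.8584158   -23.56771784   14.15615389   -9.18290041
 -109.35575536] 0.19916656591388274
0 [-0.114  -0.0601  0.0008]
20 [-0.1074 -0.0587  0.0008]
40 [-0.1005 -0.0576  0.0008]
60 [-0.0932 -0.0581  0.0008]
80 [-0.0857 -0.0566  0.0008]
100 [-0.0782 -0.0603  0.0008]
120 [-0.0704 -0.0593  0.0008]
140 [-0.0623 -0.0586  0.0008]
160 [-0.0542 -0.06    0.0008]
180 [-0.0454 -0.0588  0.0008]
200 [-0.0367 -0.0593  0.0008]
220 [-0.0281 -0.0608  0.0008]
inc [-0.0984  0.0961  0.0084] [-0.0521  0.0039 -0.0413] t 8.55 n rows 2.8 0.4
```

View pics/w7.png

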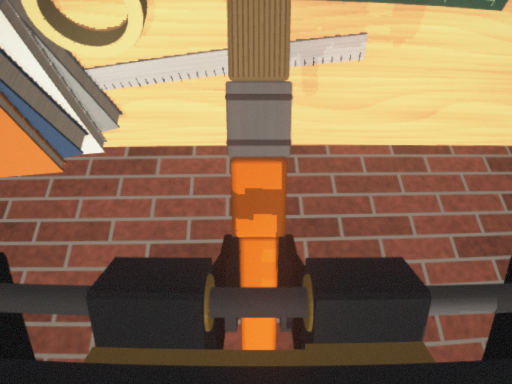

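View pics/s7.png

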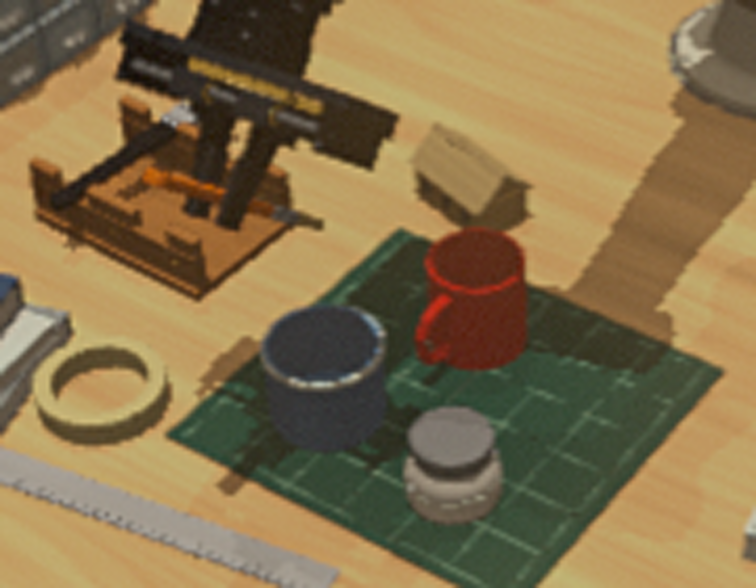

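View pics/t7.png

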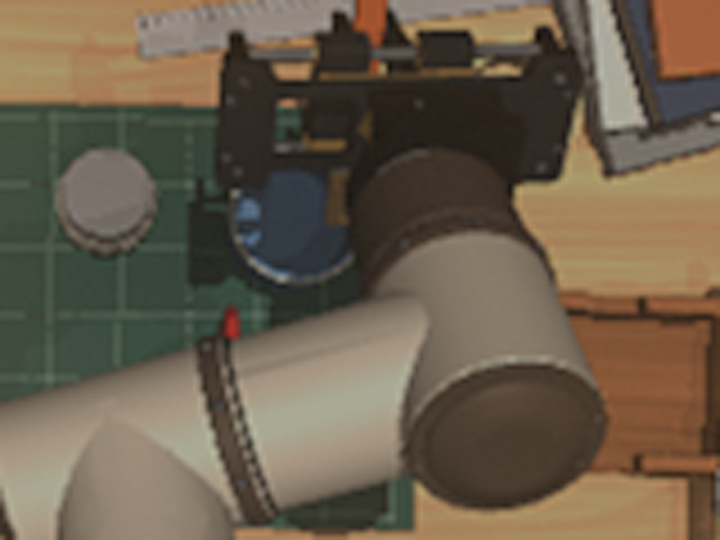

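The tilt with bristles toward the robot ran joint 5 to its limit (-9.14°). A quick geometric estimate says it would be out of range lower down. Dipping with bristles toward -y leaves the wrist plenty of room, so I untilt and yaw back 90°.

```bash
python3 - <<'E'
from h import *
inc([.69,-.05,.27],down(0))
E
```

```text
inc [-0.0106 -0.0727  0.0227] [-0.0477  0.024   0.744 ] t 8.55 n rows 1.5 5.0
```

Emit:
move_arm(increments="1 0 -0.013 0.002 0 0 0.13; 1 0 -0.026 0.004 -0.01 0 0.26; 1 0 -0.04 0.006 -0.01 0.005 0.39; 1 0 -0.053 0.008 -0.02 0.01 0.52; 1 0 -0.066 0.01 -0.02 0.01 0.65; 1 0 -0.08 0.01 -0.02 0.01 0.76; 1 0 -0.08 0.01 -0.02 0.01 0.76")

```text
time_s: 9.25
tcp_pos: [0.6958, -0.0636, 0.2814]
ee_rot: [[1.0, -0.016, -0.021], [0.021, 0.019, 1.0], [-0.016, -1.0, 0.019]]
wrist_force: [1.4, -0.2, -1.2]
gripper_width: 0.2
```

```bash
python3 - <<'E'
from h import *
print(sense()['joints'])
inc([.637,.02,.27],down(90))
E
```

```text
[  7.4048292   28.10989574  23.8673051   -1.17723407 -86.55035781
 -96.10696524]
inc [-0.0568  0.0139  0.0846] [-0.0273 -1.5494  0.002 ] t 9.25 n rows 2.1 10.3
```

Emit:
move_arm(increments="1 -0.007 0.001 0.01 0 -0.14 0; 1 -0.014 0.003 0.02 -0.01 -0.28 0; 1 -0.021 0.005 0.03 -0.01 -0.42 0; 1 -0.028 0.007 0.042 -0.01 -0.56 0; 1 -0.035 0.009 0.053 -0.02 -0.7 0; 1 -0.042 0.01 0.063 -0.02 -0.84 0; 1 -0.05 0.012 0.074 -0.02 -0.98 0; 1 -0.057 0.014 0.085 -0.02 -1.12 0")

```text
time_s: 10.05
tcp_pos: [0.6331, 0.0205, 0.2696]
ee_rot: [[0.411, -0.005, -0.912], [0.912, 0.004, 0.411], [0.001, -1.0, 0.006]]
wrist_force: [-0.6, 0.8, -0.7]
gripper_width: 0.202
```

```bash
python3 - <<'E'
from h import *
print(sense()['joints'])
R=tilt(90,45);tip=[.637,-.0565-.022,.16];print(place(TIP,tip,R));inc(place(TIP,tip,R),R)
inc([.637,.02,.27],down(90))
E
```

```text
[ 16.30416785  20.71232518  10.40236453  -0.2935569  -79.89610301
 -40.53489151]
[0.6365     0.04962775 0.21006316]
inc [0.0279 0.0597 0.0085] [ 0.161  -0.4038 -0.7706] t 10.05 n rows 1.3 5.9
inc [ 0.0012 -0.0004 -0.0037] [-0.0056 -0.4238  0.0027] t 10.05 n rows 0.1 2.8
```

Emit:
move_arm(increments="1 0.004 0.008 0.001 0.023 -0.058 -0.11; 1 0.008 0.017 0.002 0.046 -0.116 -0.22; 1 0.012 0.026 0.004 0.07 -0.173 -0.33; 1 0.016 0.034 0.005 0.092 -0.23 -0.44; 1 0.02 0.043 0.006 0.115 -0.29 -0.55; 1 0.024 0.051 0.007 0.138 -0.346 -0.66; 1 0.028 0.06 0.0085 0.161 -0.404 -0.771; 1 0.028 0.06 0.0085 0.161 -0.404 -0.771")

```text
time_s: 10.85
tcp_pos: [0.6359, 0.0469, 0.2046]
ee_rot: [[0.016, 0.0, -1.0], [0.706, 0.708, 0.012], [0.708, -0.706, 0.011]]
wrist_force: [-0.5, -0.6, -1.2]
gripper_width: 0.2
```

```bash
python3 - <<'E'
from h import *
w,g=capture('scene');q,e=capture('top');np.savez('s8.npz',p=w,d=g)
cv2.imwrite('pics/t8.png',cv2.resize(q[120:240,240:400,::-1],None,fx=4.5,fy=4.5,interpolation=2))
cv2.imwrite('pics/s8.png',cv2.resize(w[100:240,120:300,::-1],None,fx=4.2,fy=4.2,interpolation=2))
s=sense();R=np.array(s['ee_rot']);print('tip',s['tcp_pos']+R@TIP,s['joints'],s['gripper_width'])
R=tilt(90,45);inc(place(TIP,[.637,-.0565-.022,.036],R),R)
E
```

```text
tip [ 0.63623877 -0.07984729  0.15917154] [ -7.0950508   28.51202388  15.4191132  -44.65379358 -85.49665398
  13.72501062] 0.20355110434962495
inc [-0.0859  0.088   0.    ] [ 0.003  -0.0089 -0.002 ] t 10.95 n rows 2.5 0.1
```

View pics/t8.png

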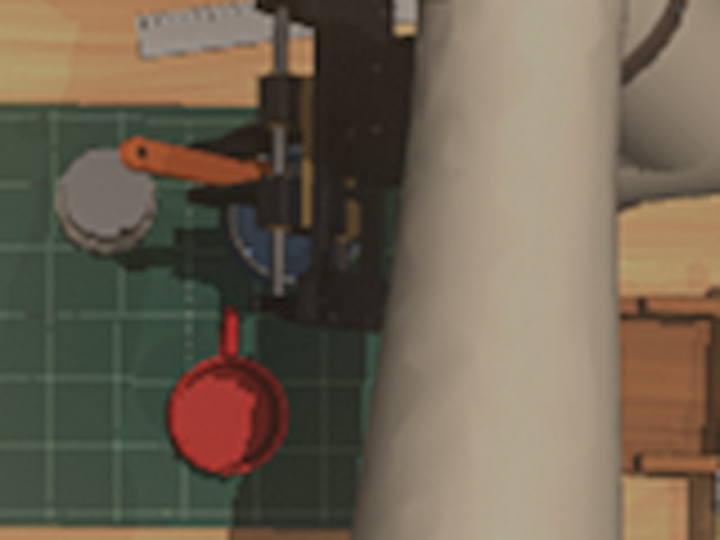

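View pics/s8.png

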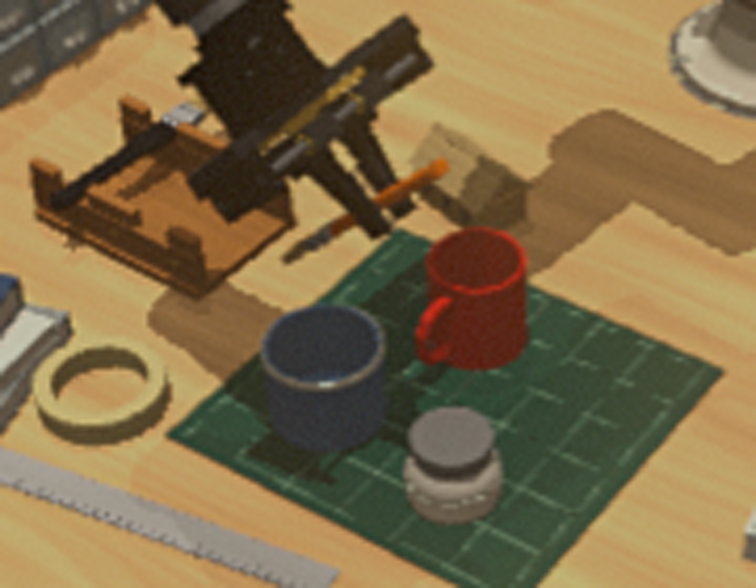

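Both views show the brush slanting at 45°, bristle tip at (187,162) in the scene image. I cross-check that tip by depth.

```bash
python3 - <<'E'
from h import *
f=np.load('s8.npz');cp=camera_params('scene');C=cloud(cp,f['d'])
for u,v in((187,162),(188,162),(189,161),(190,161),(192,160),(195,158)):print(u,v,C[v,u].round(3))
K=np.array([[cp['fx'],0,cp['cx']],[0,cp['fy'],cp['cy']],[0,0,1]]);Rc=np.array(cp['orientation']).T
print(cv2.projectPoints(np.array([[.6364,-.0798,.1592]]),cv2.Rodrigues(Rc)[0],-Rc@cp['xyz'],K,cp['distortion'])[0])
E
```

```text
187 162 [ 0.646 -0.078  0.156]
188 162 [ 0.643 -0.077  0.154]
189 161 [ 0.645 -0.07   0.163]
190 161 [ 0.648 -0.063  0.168]
192 160 [ 0.647 -0.056  0.175]
195 158 [ 0.647 -0.043  0.189]
[[[188.40411411 159.32692898]]]
```

Emit:
move_arm(increments="1 -0.02 0.02 0 0 -0.005 0; 1 -0.04 0.04 0 0 -0.009 0; 1 -0.055 0.055 0 0 -0.009 0; 1 -0.063 0.064 0 0 -0.009 0; 1 -0.07 0.071 0 0 -0.009 0; 1 -0.07 0.071 0 0 -0.009 0")

```text
time_s: 11.55
tcp_pos: [0.6368, 0.0504, 0.1097]
ee_rot: [[-0.003, 0.001, -1.0], [0.707, 0.708, -0.001], [0.708, -0.707, -0.003]]
wrist_force: [0.2, -0.1, -1.0]
gripper_width: 0.199
```

```bash
python3 - <<'E'
from h import *
w,g=capture('scene');q,e=capture('wrist')
cv2.imwrite('pics/w9.png',q[...,::-1])
cv2.imwrite('pics/s9.png',cv2.resize(w[100:240,120:300,::-1],None,fx=4.2,fy=4.2,interpolation=2))
s=sense();R=np.array(s['ee_rot']);print('tip',s['tcp_pos']+R@TIP,s['wrist_force'],s['gripper_width'])
R=tilt(90,45);inc(place(TIP,[.637,-.0565-.022,.036],R),R)
E
```

```text
tip [ 0.63865693 -0.07815682  0.06117689] [ 0.50135347 -0.2865575   0.21609727] 0.1997491946179268
inc [-0.018   0.0176  0.0013] [0.0035 0.0053 0.0002] t 11.65 n rows 0.5 0.0
```

View pics/s9.png

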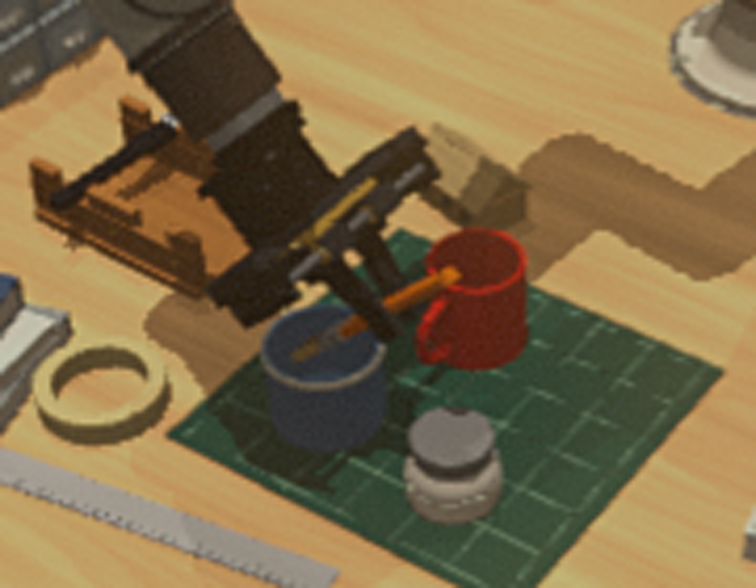

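View pics/w9.png

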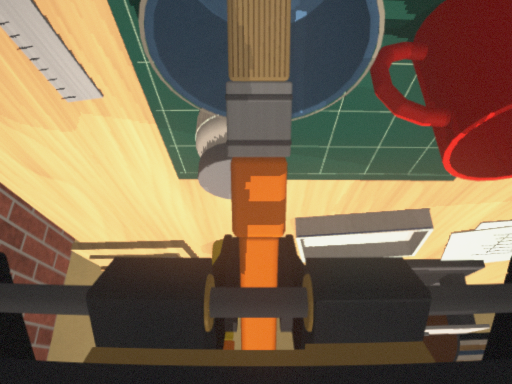

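The bristles are inside the mouth, centred across it at (258,50) in the wrist view, with no contact force. I lower the last 25 mm and hold.

Emit:
move_arm(increments="1 -0.006 0.006 0 0 0 0; 1 -0.012 0.012 0 0 0 0; 1 -0.018 0.0176 0.001 0 0 0; 1 -0.018 0.0176 0.001 0 0 0; 1 -0.018 0.0176 0.001 0 0 0; 1 -0.018 0.0176 0.001 0 0 0; 1 -0.018 0.0176 0.001 0 0 0; 1 -0.018 0.0176 0.001 0 0 0")

```text
time_s: 12.45
tcp_pos: [0.6364, 0.0497, 0.0857]
ee_rot: [[-0.005, 0.003, -1.0], [0.707, 0.708, -0.001], [0.708, -0.707, -0.005]]
wrist_force: [-0.2, 0.0, 0.1]
gripper_width: 0.203
```

```bash
python3 - <<'E'
from h import *
w,g=capture('scene');q,e=capture('wrist');cp=camera_params('wrist')
cv2.imwrite('pics/w10.png',q[...,::-1])
cv2.imwrite('pics/s10.png',cv2.resize(w[100:240,120:300,::-1],None,fx=4.2,fy=4.2,interpolation=2))
s=sense();R=np.array(s['ee_rot']);print('tip',s['tcp_pos']+R@TIP,s['wrist_force'],s['gripper_width'])
C=cloud(cp,e);T=(C-s['tcp_pos'])@R
for v in(0,10,20,40,76,84,152,160,200):print(v,C[v,258].round(4),T[v,258].round(4))
E
```

```text
tip [ 0.63721245 -0.07830816  0.03535237] [ 0.42786072 -0.04264845 -0.14286038] 0.2051374558983033
0 [ 0.6378 -0.0721  0.0451] [-0.1147 -0.0576 -0.0012]
10 [ 0.6378 -0.0693  0.0471] [-0.1113 -0.0572 -0.0012]
20 [ 0.6378 -0.0677  0.0508] [-0.1076 -0.0586 -0.0012]
40 [ 0.6377 -0.0627  0.0558] [-0.1005 -0.0586 -0.0012]
76 [ 0.6377 -0.0535  0.0652] [-0.0874 -0.0587 -0.0012]
84 [ 0.6377 -0.0524  0.0684] [-0.0844 -0.0602 -0.0011]
152 [ 0.6376 -0.0329  0.0867] [-0.0576 -0.0593 -0.0012]
160 [ 0.6375 -0.0307  0.0891] [-0.0543 -0.0595 -0.0012]
200 [ 0.6375 -0.0184  0.1014] [-0.037  -0.0595 -0.0012]
```

View pics/s10.png

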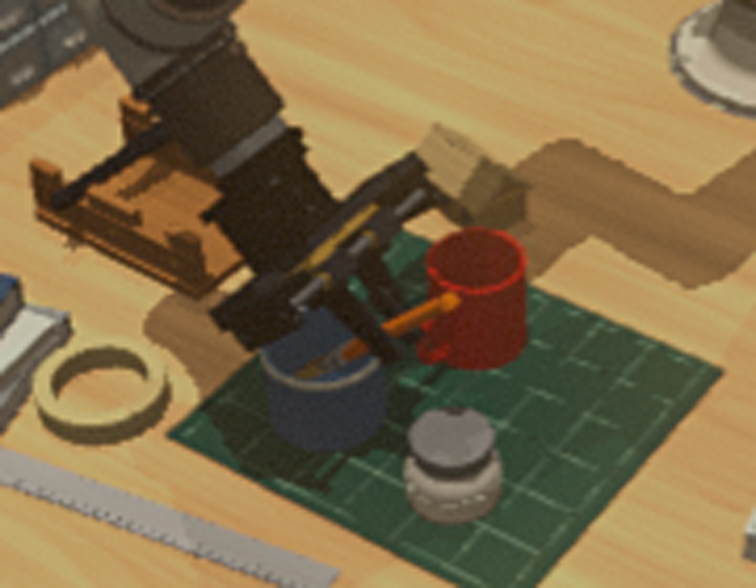

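View pics/w10.png

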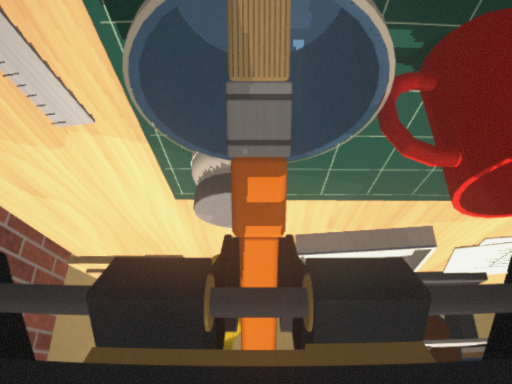

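The tip is about 43 mm below the rim and about 22 mm off centre, with no force change. It has been held for over 0.5 s. Now I lift straight out.

Emit:
move_arm(increments="1 0.01 -0.01 0 0 0 0; 1 0.03 -0.03 0 0 0 0; 1 0.06 -0.06 0 0 0 0; 1 0.09 -0.09 0 0 0 0; 1 0.12 -0.12 0 0 0 0; 1 0.12 -0.12 0 0 0 0")

```text
time_s: 13.15
tcp_pos: [0.638, 0.0487, 0.2643]
ee_rot: [[-0.016, 0.014, -1.0], [0.709, 0.705, -0.002], [0.705, -0.709, -0.021]]
wrist_force: [-0.2, 0.1, -0.0]
gripper_width: 0.204
```

```bash
python3 - <<'E'
from h import *
print(sense()['joints'])
inc([.62,-.03,.28],down(60));inc([.526,-.277,.15],down(-1.7))
E
```

```text
[ -7.06285631  25.88864803  19.07549029 -44.55624193 -89.33159915
  10.71898467]
inc [-0.0444 -0.0669  0.0178] [-0.1859  0.5061  0.7698] t 13.15 n rows 1.6 6.3
inc [-0.3097 -0.1503  0.1149] [-0.6091  1.5201  0.6214] t 13.15 n rows 7.3 11.7
```

Emit:
move_arm(increments="1 -0.006 -0.01 0.003 -0.027 0.07 0.11; 1 -0.013 -0.02 0.005 -0.053 0.145 0.22; 1 -0.02 -0.03 0.008 -0.08 0.217 0.33; 1 -0.026 -0.04 0.01 -0.106 0.29 0.44; 1 -0.032 -0.05 0.013 -0.133 0.36 0.55; 1 -0.038 -0.058 0.015 -0.16 0.434 0.66; 1 -0.0444 -0.067 0.018 -0.186 0.506 0.77; 1 -0.0444 -0.067 0.018 -0.186 0.506 0.77")

```text
time_s: 13.95
tcp_pos: [0.6171, -0.0273, 0.271]
ee_rot: [[0.497, -0.017, -0.867], [0.867, 0.002, 0.497], [-0.006, -1.0, 0.016]]
wrist_force: [0.5, 0.4, -1.0]
gripper_width: 0.202
```

```bash
python3 - <<'E'
from h import *
print(sense()['joints'])
inc([.526,-.277,.22],down(-1.7))
E
```

```text
[ 12.26570537  19.48316857   8.79107051  -0.34035754 -80.22840386
 -42.03897196]
inc [-0.2616  0.0519 -0.046 ] [-0.0108  1.0797 -0.0143] t 13.95 n rows 5.4 7.2
```

Emit:
move_arm(increments="1 -0.03 0.005 -0.006 0 0.14 0; 1 -0.065 0.01 -0.012 0 0.28 0; 1 -0.1 0.02 -0.018 0 0.42 0; 1 -0.135 0.028 -0.024 -0.005 0.56 -0.005; 1 -0.17 0.035 -0.03 -0.005 0.7 -0.01; 1 -0.205 0.042 -0.036 -0.01 0.84 -0.01; 1 -0.235 0.05 -0.042 -0.01 0.97 -0.014; 1 -0.2616 0.052 -0.046 -0.011 1.08 -0.014")

```text
time_s: 14.75
tcp_pos: [0.524, -0.2799, 0.2188]
ee_rot: [[0.999, 0.001, 0.039], [-0.039, 0.004, 0.999], [0.001, -1.0, 0.004]]
wrist_force: [0.5, -0.2, -0.1]
gripper_width: 0.203
```

Emit:
move_arm(increments="1 0 0 0 0 0 0; 1 0 0 0 0 0 0")

```text
time_s: 14.95
tcp_pos: [0.5252, -0.2791, 0.2198]
ee_rot: [[0.999, 0.002, 0.034], [-0.034, 0.002, 0.999], [0.002, -1.0, 0.002]]
wrist_force: [-0.0, 0.3, -0.9]
gripper_width: 0.201
```

```bash
python3 - <<'E'
from h import *
cp=camera_params('wrist');s=sense();R=np.array(s['ee_rot']);q,e=capture('wrist');print(s['tcp_pos'],R.round(3).tolist(),'org',s['tcp_pos']+R@ORG)
np.savez('w11.npz',p=q,d=e,**cp)
cv2.imwrite('pics/w11.png',q[...,::-1])
C=cloud(cp,e);T=(C-s['tcp_pos'])@R
for v in(0,40,76,84,120,152,160,200,225):print(v,T[v,258].round(4))
E
```

```text
[ 0.52516626 -0.2791445   0.21975979] [[0.999, 0.002, 0.034], [-0.034, 0.002, 0.999], [0.002, -1.0, 0.002]] org [ 0.50406091 -0.27904802  0.27492177]
0 [-0.1139 -0.0607  0.001 ]
40 [-0.1002 -0.0598  0.0009]
76 [-0.0871 -0.0597  0.0009]
84 [-0.0841 -0.0606  0.0009]
120 [-0.0702 -0.0598  0.0009]
152 [-0.0575 -0.0608  0.0009]
160 [-0.054  -0.0598  0.0009]
200 [-0.0363 -0.0592  0.0009]
225 [-0.0251 -0.0603  0.0009]
```

View pics/w11.png

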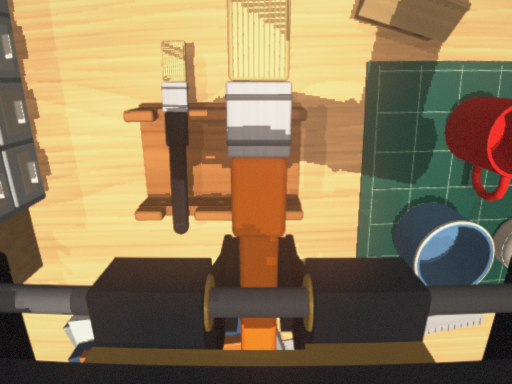

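```bash
python3 - <<'E'
from h import *
f=np.load('w11.npz');cp={k:f[k] for k in('xyz','orientation','distortion')}|{k:float(f[k]) for k in('fx','fy','cx','cy')}
C=cloud(cp,f['d']);m=((C[...,2]>.056)&(C[...,2]<.07)).astype(np.uint8);m[:95]=0;m[225:]=0;m[:,:110]=0;m[:,320:]=0
n,l,st,c=cv2.connectedComponentsWithStats(m)
for i in range(1,n):
    if st[i,4]>25:
        v,u=np.nonzero(l==i);P=plane(cp,np.c_[u,v],.063)
        print(st[i],'x',np.percentile(P[:,0],[2,50,98]).round(4),'y',P[:,1].min().round(4),P[:,1].max().round(4),'z',np.median(C[v,u,2]).round(4))
cv2.imwrite('pics/m11.png',cv2.resize(m[90:230,110:330]*255,None,fx=3.5,fy=3.5,interpolation=0))
E
```

```text
[188 109  39  13 451] x [0.4637 0.4695 0.4752] y -0.348 -0.309 z 0.0629
[292 109  15  13 175] x [0.4664 0.4723 0.4786] y -0.2418 -0.2275 z 0.0628
[123 110  32  12 363] x [0.4609 0.4666 0.4725] y -0.4152 -0.3824 z 0.0627
[135 209  29  12 318] x [0.5686 0.5753 0.582 ] y -0.4186 -0.3861 z 0.0626
[194 209  38  11 400] x [0.5709 0.5771 0.5834] y -0.3512 -0.3098 z 0.0627
[286 209  18  11 188] x [0.5741 0.5802 0.5863] y -0.2491 -0.2301 z 0.0626
```

View pics/m11.png

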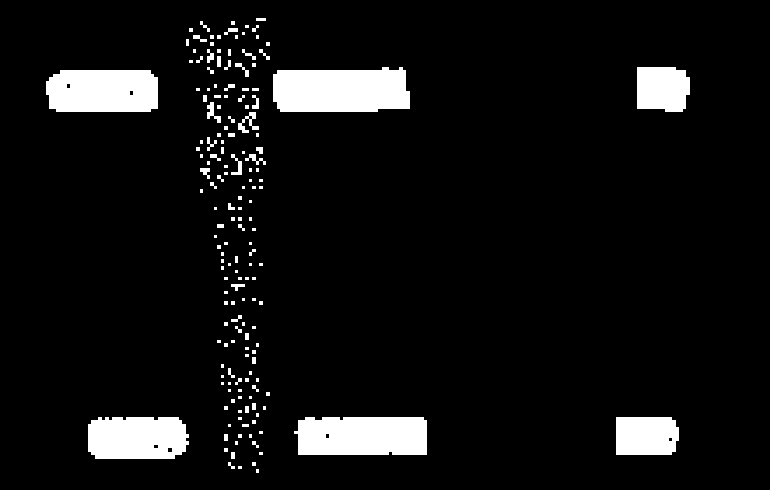

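Middle teeth edges agree with the first survey: groove midpoint (0.524, −0.2776), heading about −1.7°. The brush line already matches it within 1 mm. I descend, watching force.

Emit:
move_arm(increments="1 0 0.04 0 0 -0.003 0; 1 0 0.09 0 0 -0.003 0; 1 0 0.13 0 0 -0.003 0; 1 0 0.16 0 0 -0.003 0; 1 0 0.18 0 0 -0.003 0; 1 0 0.19 0 0 -0.003 0; 1 0 0.19 0 0 -0.003 0; 1 0 0.19 0 0 -0.003 0")

```text
time_s: 15.8
tcp_pos: [0.5268, -0.2783, 0.0307]
ee_rot: [[1.0, 0.002, 0.029], [-0.029, -0.0, 1.0], [0.002, -1.0, 0.0]]
wrist_force: [0.2, -0.8, -0.1]
gripper_width: 0.206
```

```bash
python3 - <<'E'
from h import *
cp=camera_params('wrist');S=[sense() for _ in range(1)];s=S[0];R=np.array(s['ee_rot']);q,e=capture('wrist');w,g=capture('scene');print(s['tcp_pos'],'org',s['tcp_pos']+R@ORG,s['wrist_force'])
np.savez('w12.npz',p=q,d=e,**cp)
cv2.imwrite('pics/w12.png',q[...,::-1]);cv2.imwrite('pics/s12.png',cv2.resize(w[80:200,90:230,::-1],None,fx=5,fy=5,interpolation=2))
C=cloud(cp,e);print([ (v,C[v,250:268].mean(0).round(4).tolist()) for v in(10,50,90,120,150,180,220)])
m=((C[...,2]>.057)&(C[...,2]<.069)).astype(np.uint8);n,l,st,c=cv2.connectedComponentsWithStats(m)
for i in range(1,n):
    if st[i,4]>80:
        v,u=np.nonzero(l==i);P=plane(cp,np.c_[u,v],.063);print(st[i],'x',np.percentile(P[:,0],[2,50,98]).round(4),'y',P[:,1].min().round(4),P[:,1].max().round(4))
inc(place(ORG,[.504,-.277,.052],down(-1.7)),down(-1.7))
E
```

```text
[ 0.52682987 -0.27833586  0.0306647 ] org [ 0.50568699 -0.27822651  0.08581228] [ 0.23040687 -0.8462114  -0.10185668]
[(10, [0.4159, -0.274, 0.0892]), (50, [0.4301, -0.2744, 0.0897]), (90, [0.4449, -0.2749, 0.0909]), (120, [0.4565, -0.2752, 0.0907]), (150, [0.4685, -0.2756, 0.0908]), (180, [0.4812, -0.2759, 0.091]), (220, [0.4992, -0.2765, 0.091])]
[ 113  130  109   26 2578] x [0.4628 0.4686 0.4745] y -0.3471 -0.2937
[ 293  131   65   25 1513] x [0.4655 0.4713 0.477 ] y -0.2588 -0.2273
[   0  132   51   25 1159] x [0.4607 0.4665 0.4723] y -0.4089 -0.3802
[ 30 314  54  19 903] x [0.5685 0.5748 0.5815] y -0.4184 -0.3839
inc [-0.0021  0.0344  0.0014] [0.0001 0.0002 0.0035] t 15.9 n rows 0.7 0.0
```

View pics/w12.png

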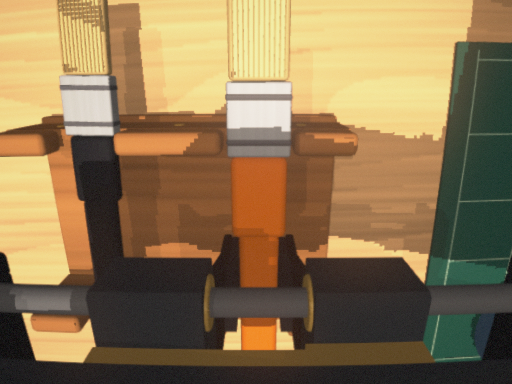

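View pics/s12.png

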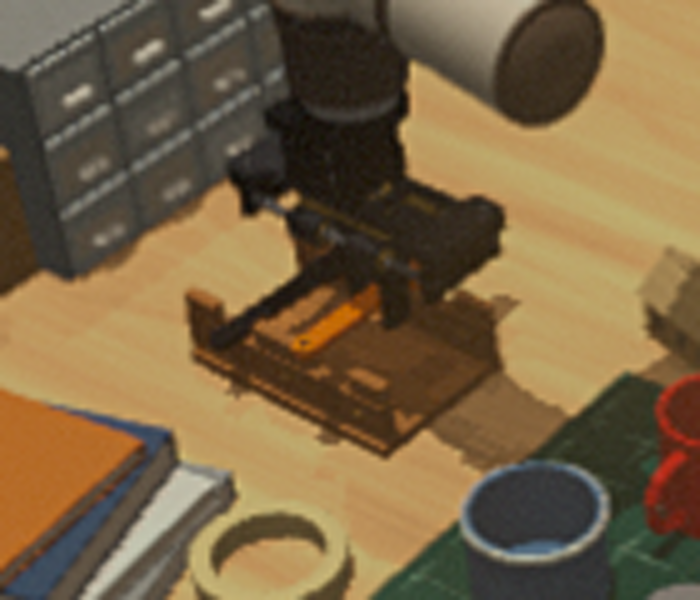

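The front notch spans y −0.294 to −0.259 and the brush is at −0.2756, so it is centred. Next is slow final lowering.

Emit:
move_arm(increments="1 -0.001 0.012 0 0 0 0; 1 -0.002 0.022 0 0 0 0; 1 -0.002 0.029 0 0 0 0; 1 -0.002 0.033 0 0 0 0; 1 -0.002 0.033 0 0 0 0; 1 -0.002 0.033 0 0 0 0")

```text
time_s: 16.5
tcp_pos: [0.5237, -0.2784, -0.0036]
ee_rot: [[1.0, 0.0, 0.03], [-0.03, 0.001, 1.0], [0.0, -1.0, 0.001]]
wrist_force: [0.0, 0.4, -0.4]
gripper_width: 0.202
```

```bash
python3 - <<'E'
from h import *
cp=camera_params('wrist');s=sense();R=np.array(s['ee_rot']);q,e=capture('wrist');print(s['tcp_pos'],'org',s['tcp_pos']+R@ORG,s['wrist_force'])
cv2.imwrite('pics/w13.png',q[...,::-1])
C=cloud(cp,e);print([ (v,C[v,250:268].mean(0).round(4).tolist()) for v in(10,50,90,120,150,180,220)])
E
```

```text
[ 0.52371131 -0.27841711 -0.00357959] org [ 0.502693   -0.27831271  0.05161561] [ 0.04870974  0.41309018 -0.40340425]
[(10, [0.413, -0.274, 0.0558]), (50, [0.4271, -0.2744, 0.0554]), (90, [nan, nan, nan]), (120, [0.4535, -0.2752, 0.0567]), (150, [0.4655, -0.2756, 0.0568]), (180, [0.4782, -0.276, 0.0567]), (220, [0.4963, -0.2766, 0.0567])]
```

View pics/w13.png

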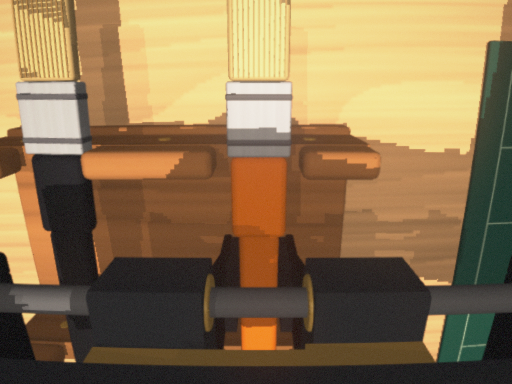

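Emit:
move_arm(increments="1 0 0.0006 0 0 0 0; 1 0 0.0012 0 0 0 0; 1 0 0.0012 0 0 0 0; 1 0 0.0012 0 0 0 0")

```text
time_s: 16.95
tcp_pos: [0.5236, -0.2783, -0.0046]
ee_rot: [[1.0, 0.0, 0.03], [-0.03, 0.001, 1.0], [0.0, -1.0, 0.001]]
wrist_force: [0.5, -0.0, -0.2]
gripper_width: 0.205
```

Emit:
move_arm(increments="0.45 0 0 0 0 0 0; 0.3 0 0 0 0 0 0; 0.2 0 0 0 0 0 0; 0.1 0 0 0 0 0 0; 0.1 0 0 0 0 0 0; 0.1 0 0 0 0 0 0")

```text
time_s: 17.55
tcp_pos: [0.5236, -0.2783, -0.0047]
ee_rot: [[1.0, 0.0, 0.03], [-0.03, 0.001, 1.0], [0.0, -1.0, 0.001]]
wrist_force: [0.1, 0.4, -0.1]
gripper_width: 0.447
```

```bash
python3 - <<'E'
from h import *
cp=camera_params('wrist');s=sense();q,e=capture('wrist');print(s['tcp_pos'],s['wrist_force'],s['gripper_width'])
cv2.imwrite('pics/w14.png',q[...,::-1])
C=cloud(cp,e);print([ (v,C[v,250:268].mean(0).round(4).tolist()) for v in(10,50,95,120,150,180,220)])
E
```

```text
[ 0.52360453 -0.27832687 -0.00470127] [ 0.10284353  0.38781904 -0.08838141] 0.44653232313861557
[(10, [0.4128, -0.2739, 0.0541]), (50, [0.427, -0.2743, 0.0547]), (95, [0.4437, -0.2748, 0.0552]), (120, [0.4534, -0.2751, 0.0551]), (150, [0.4655, -0.2755, 0.0551]), (180, [nan, nan, nan]), (220, [0.4963, -0.2765, 0.055])]
```

View pics/w14.png

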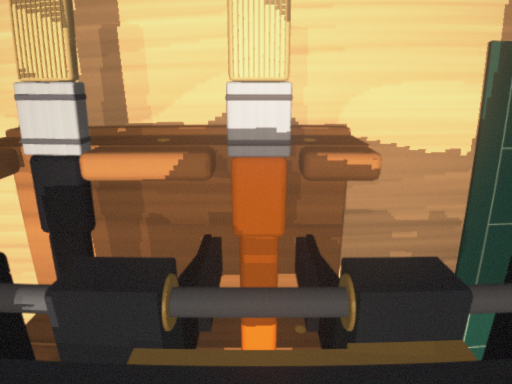

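The brush top reads z = 0.055 along its length, so it is seated, and the fingers are clear on both sides. I raise straight up.

Emit:
move_arm(increments="0.1 0 -0.01 0 0 0 0; 0.1 0 -0.03 0 0 0 0; 0.1 0 -0.06 0 0 0 0; 0.1 0 -0.1 0 0 0 0; 0.1 0 -0.15 0 0 0 0; 0.1 0 -0.2 0 0 0 0; 0.1 0 -0.24 0 0 0 0; 0.1 0 -0.24 0 0 0 0")

```text
time_s: 18.4
tcp_pos: [0.5267, -0.2801, 0.2439]
ee_rot: [[0.999, 0.015, 0.03], [-0.029, -0.005, 1.0], [0.015, -1.0, -0.005]]
wrist_force: [0.5, -0.5, -0.4]
gripper_width: 0.451
```

Emit:
move_arm(increments="0.1 0.03 0 0 0 0 0; 0.1 0.06 0 0 0 0 0; 0.1 0.06 0 0 0 0 0; 0.1 0.06 0 0 0 0 0")

```text
time_s: 18.8
tcp_pos: [0.5833, -0.28, 0.2346]
ee_rot: [[1.0, -0.001, 0.03], [-0.03, 0.001, 1.0], [-0.001, -1.0, 0.001]]
wrist_force: [-0.4, 0.0, -0.1]
gripper_width: 0.447
```

```bash
python3 - <<'E'
from h import *
cp=camera_params('wrist');s=sense();q,e=capture('wrist');w,g=capture('scene');t,td=capture('top')
cv2.imwrite('pics/w15.png',q[...,::-1]);cv2.imwrite('pics/s15.png',w[...,::-1]);cv2.imwrite('pics/t15.png',t[...,::-1])
np.savez('w15.npz',p=q,d=e,**cp);print(s['tcp_pos'],s['time_s'])
ct=camera_params('top');C=cloud(ct,td)
q=np.zeros(td.shape,bool);q[145:190,285:330]=1;X=C[q&(C[...,2]>.072)&(C[...,2]<.085)][:,:2]
A=np.c_[2*X,np.ones(len(X))];k=np.linalg.lstsq(A,(X**2).sum(1),rcond=None)[0];print('pot',len(X),k[:2])
D=cloud(camera_params('scene'),g);q=np.zeros(g.shape,bool);q[170:210,180:215]=1;X=D[q&(D[...,2]>.074)&(D[...,2]<.085)][:,:2]
A=np.c_[2*X,np.ones(len(X))];k=np.linalg.lstsq(A,(X**2).sum(1),rcond=None)[0];print('scene pot',len(X),k[:2])
E
```

```text
[ 0.58325287 -0.28003773  0.23455353] 18.8
pot 175 [ 0.63616141 -0.05747266]
scene pot 125 [ 0.63851119 -0.05569045]
```

View pics/w15.png

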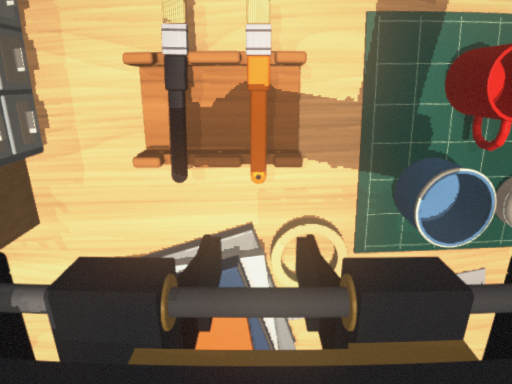

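View pics/s15.png

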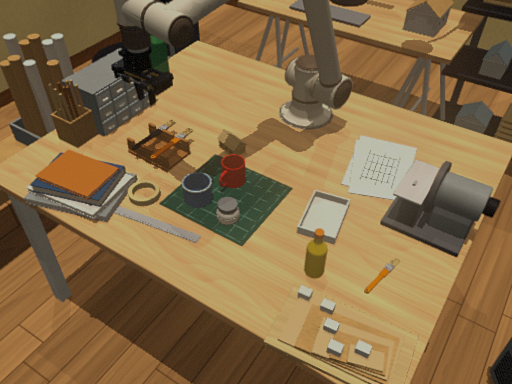

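The wrist view shows the orange brush in its groove beside the black one: handle end (258,177), ferrule (259,40), bristles past the front cheek. The pot has not moved. One numeric check follows.

```bash
python3 - <<'E'
from h import *
f=np.load('w15.npz');cp={k:f[k] for k in('xyz','orientation','distortion')}|{k:float(f[k]) for k in('fx','fy','cx','cy')}
a=plane(cp,[[258,183],[259,56],[259,24.5]],.055);g=np.array([.524,-.2776]);ex=np.array([np.cos(np.radians(-1.7)),np.sin(np.radians(-1.7))]);ey=np.array([-ex[1],ex[0]])
for n,P in zip(('handle end(-105)','35','65'),a):print(n,P.round(4),'groove x,y',((P[:2]-g)@ex).round(4),((P[:2]-g)@ey).round(4))
C=cloud(cp,f['d']);print('top z',[np.nanmedian(C[v:v+6,256:262,2]).round(4) for v in(10,40,70,100,130,160)])
r.finish_job();print(sense()['time_s'])
E
```

```text
handle end(-105) [ 0.6071 -0.2801  0.055 ] groove x,y 0.0831 -0.0
35 [ 0.4702 -0.2748  0.055 ] groove x,y -0.0539 0.0012
65 [ 0.4396 -0.2739  0.055 ] groove x,y -0.0845 0.0012
top z [np.float64(0.0538), np.float64(0.0548), np.float64(0.055), np.float64(0.0553), np.float64(0.055), np.float64(0.055)]
the job is handed in; nothing more can be done
the job is handed in; nothing more can be done
```

The brush has been rinsed in the blue pot and laid in the empty groove. I handed the job in at about 19 s; no verdict is reported.

**What happened on the way:**
- **First grasp:** it closed on nothing. Wrist depth showed the real finger ends about 38 mm short of the reported TCP. I corrected for that, and the second grasp held.
- **First slant:** tilting the bristles toward the robot ran joint 5 to its limit, so I dipped with the bristles toward -y instead.
- **Dip:** the brush was at 45°, its tip about 43 mm below the rim and 22 mm off the pot's centre, held for over 0.5 s. The force reading showed no contact.

**Last checks:**
- **Brush position:** its origin is about 20 mm in front of the groove's midpoint, within 1.2 mm of the centre line.
- **Level:** the handle top reads 55 mm high along its length, as expected for a seated brush. The bristles read about 1 mm lower.
- **Bristles:** they start about 84 mm in front of the midpoint, past the front cheek.
- **Pot:** it had not moved measurably in either the top or the scene view.
- **Other items:** they look untouched in the pictures; I did not re-measure them.
- **Gripper:** it is raised clear of everything.

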